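Restock the bead-stringing bench

TASK

Get the stringing bench ready for the next batch: take every used-up bare tube off the cord stand and put it in the wooden box, and put every full spool that stands on the table onto a spindle of its own, pushed right down to the board. Pour the beads out of the clay cup into the wide bowl so that every last bead is in it, and stand the emptied cup upright on the plywood bat again; leave the brush mug and the glaze jar alone and do not tip the bowl.

Things in the scene. Friction and masses are not known exactly. Their poses are not given: they have to be found in the camera images.
- stand: Fixed cord stand: a light wooden base board 100 x 270 x 18 mm with three upright dark dowels (spindles) in a row along its y axis, 80 mm apart, the middle one at the board's centre. Each dowel is 16 mm in diameter and stands 78 mm above the board; its top 10 mm taper to 8 mm. Origin: centre of the board's underside, z up.
- spindle0 (a point): Foot of a spindle: on the dowel's axis, at the board's upper face (18 mm above the table). The dowel rises 78 mm from here. Spindle at y = -80 mm of the stand.
- spindle1 (a point): Foot of a spindle: on the dowel's axis, at the board's upper face (18 mm above the table). The dowel rises 78 mm from here. Spindle at y = 0 mm of the stand.
- spindle2 (a point): Foot of a spindle: on the dowel's axis, at the board's upper face (18 mm above the table). The dowel rises 78 mm from here. Spindle at y = 80 mm of the stand.
- tube0: Used-up cord tube: a bare brown cardboard tube, outer diameter 32 mm, bore 24 mm, 62 mm long, 25 g. It starts standing on one of the spindles with its lower end on the board. Origin: its centre; z along its axis. May be absent.
- tube1: Used-up cord tube: a bare brown cardboard tube, outer diameter 32 mm, bore 24 mm, 62 mm long, 25 g. It starts standing on one of the spindles with its lower end on the board. Origin: its centre; z along its axis. May be absent.
- tube2: Used-up cord tube: a bare brown cardboard tube, outer diameter 32 mm, bore 24 mm, 62 mm long, 25 g. It starts standing on one of the spindles with its lower end on the board. Origin: its centre; z along its axis. May be absent.
- spool0: Full spool: the same cardboard tube (24 mm bore, 62 mm long) wound with pale cord over its whole length to a diameter of 56 mm; about 120 g, either end up is alike. It starts standing on the table. Origin: its centre (31 mm above what it stands on); z along its axis. May be absent.
- spool1: Full spool: the same cardboard tube (24 mm bore, 62 mm long) wound with pale cord over its whole length to a diameter of 56 mm; about 120 g, either end up is alike. It starts standing on the table. Origin: its centre (31 mm above what it stands on); z along its axis. May be absent.
- spool2: Full spool: the same cardboard tube (24 mm bore, 62 mm long) wound with pale cord over its whole length to a diameter of 56 mm; about 120 g, either end up is alike. It starts standing on the table. Origin: its centre (31 mm above what it stands on); z along its axis. May be absent.
- crate: Fixed open wooden box for used tubes, 150 (x) x 140 (y) x 60 mm high, walls and floor 6 mm. Origin: centre of its underside.
- bat: Fixed square plywood bat, 140 x 140 x 12 mm, on which the bead cup stands and to which it returns. Origin: centre of its underside; its top is 12 mm up.
- cup: Round sand-coloured clay cup without a handle, 72 mm high, outer diameter 46 mm at the foot, 57 mm half way up (36 mm) and 66 mm at the rim; wall 3.5 mm, floor 5 mm; about 170 g. It starts upright on the bat with the beads in it. Origin: centre of its underside, z up through the mouth.
- bowl: Wide loose clay stringing bowl, 150 mm in diameter at the rim, 68 mm at the foot, 62 mm high, wall 5 mm, floor 7 mm, about 450 g; stands on the table. Origin: centre of its underside, z up.
- bead0: Chunky white ceramic bead: a short drum 17.6 mm in diameter and 15 mm long with chamfered edges and a dark bore, 11 g. Starts in the cup. Origin: its centre; z along its axis.
- bead1: Chunky white ceramic bead: a short drum 17.6 mm in diameter and 15 mm long with chamfered edges and a dark bore, 11 g. Starts in the cup. Origin: its centre; z along its axis.
- bead2: Chunky white ceramic bead: a short drum 17.6 mm in diameter and 15 mm long with chamfered edges and a dark bore, 11 g. Starts in the cup. Origin: its centre; z along its axis.
- bead3: Chunky white ceramic bead: a short drum 17.6 mm in diameter and 15 mm long with chamfered edges and a dark bore, 11 g. Starts in the cup. Origin: its centre; z along its axis.
- bead4: Chunky white ceramic bead: a short drum 17.6 mm in diameter and 15 mm long with chamfered edges and a dark bore, 11 g. Starts in the cup. Origin: its centre; z along its axis.
- bead5: Chunky white ceramic bead: a short drum 17.6 mm in diameter and 15 mm long with chamfered edges and a dark bore, 11 g. Starts in the cup. Origin: its centre; z along its axis. May be absent.
- bead6: Chunky white ceramic bead: a short drum 17.6 mm in diameter and 15 mm long with chamfered edges and a dark bore, 11 g. Starts in the cup. Origin: its centre; z along its axis. May be absent.
- bead7: Chunky white ceramic bead: a short drum 17.6 mm in diameter and 15 mm long with chamfered edges and a dark bore, 11 g. Starts in the cup. Origin: its centre; z along its axis. May be absent.
- brush_mug: Bystander: grey mug, 80 mm across and 85 mm high, holding paint brushes that reach about 200 mm up; loose, must be left alone. Origin: centre of its underside.
- glaze_jar: Bystander: closed jar, 72 mm across and 95 mm high; loose, must be left alone. Origin: centre of its underside.

How it is judged:
By the outcome, as a careful person would: the job done as asked, in the order asked, and still so for the second after the job is handed in, with the robot touching nothing.
Of spool0, spool1, spool2 only 2 to 3 are there at a start; the rules pass over those that are not, and their reading is None.
Of tube0, tube1, tube2 only 2 to 3 are there at a start; the rules pass over those that are not, and their reading is None.
Of bead5, bead6, bead7 only 1 to 3 are there at a start; the rules pass over those that are not, and their reading is None.
At some moment in a run one of spool0, spool1, spool2, bowl may be knocked a few centimetres aside while the robot is not near it.
It also fails if it takes over 210 s, if anything falls off the work surface, if the arm or the gripper's body presses on something with over 40 N, if the wrist force passes 120 N, or if a joint passes its speed limit or range.

ROBOT

A 6-joint arm with a two-finger parallel gripper is mounted at the origin on the work surface. World frame = base frame: x ahead of the robot, y to its left, z up, the work surface at z = 0. Lengths are in mm, angles in rad, forces in N, time in s.
With the tool pointing down it reaches from about 350 to 925 mm from the base axis. Payload 6.4 kg.
Tool frame: the origin (TCP) lies at the very end of the fingers, on their centre line; the grasp point (between the pads) lies 19 mm behind it; z points along the fingers, y is the line along which they close (so a half turn about z gives the same grasp; the last joint's range is limited). The gripper opens to 94 mm and grips with 3 to 60 N. Pads are 16 mm wide; open, the fingers measure 119 mm over their backs; the gripper's body (75 mm by 177 mm) begins 78 mm behind the grasp point.
Start: joints at [-1.295, 0.245, 1.558, -0, 1.339, -0.174], TCP at [282.617, -585.356, 205.455] pointing down, gripper open.
Joint ranges: [-3.13, 3.13], [-1.02, 2.26], [0.13, 2.54], [-0.95, 4.09], [0.21, 2.88], [-2.74, 2.74]. Speed limits (rad/s): [2.57, 2.57, 3.14, 3.14, 3.14, 3.14].

INTERFACE

Orientations are given as a 3x3 rotation matrix whose columns are the frame's x, y, z axes.
In Python, from bench import readout, cams, order gives the robot as it stands. The module is installed in compiled form; this text tells all that it offers.
- The arm moves only by the tool drive_tool, never from a script. Its argument "plan" is a list of rows, each a list of 3 entries, a list of its own where there are three numbers: the finger opening in m, from 0 to 0.094, then the shift along the tool's x, y, z in m, then the turn, a rotation vector about the tool's x, y, z in rad. A call has exactly 5 rows; each row is the pose to reach, as a shift and turn from the pose commanded when the call began, along the tool's axes at that moment; what a row does not reach only later rows make up. A row lasts 1/10 s, in which the tool goes at most 50 mm and 8.59 degrees, less where a joint would pass 70% of its speed; a pose out of reach is approached as far as the arm can. A call with a gripper value outside its range is refused whole. The fingers move at their own pace and stop on an object; "squeeze" is the grip in N (left out, the last holds). Time passes only in rows, so rows that repeat a pose let the fingers close, or fill a call up. It gives the time, the measured TCP pose, the force, the opening and the grip force at its end, in the units of the state.
- readout.observe(): the state, without advancing time (a new reading comes with each control period).
- cams.snapshot(name): name is "side" or "top" or "wrist"; returns the picture (400x640x3 uint8, red, green, blue); there is no depth.
- cams.camera_params(name): a dict with "fx", "fy", "cx", "cy" (pixels), "world_to_cam" (4x4, takes a point from world to camera coordinates); the wrist camera has in their place "hand_eye" (4x4, takes a point from camera to tool coordinates, whose origin is the TCP and whose axes are the flange's). Camera axes: x right, y down, z forward; pixel columns grow to the right and rows downward; lengths in mm; the calibration is good to about 2 mm. A picture is of the moment at which its call begins: read the wrist's pose just before it. camera_params takes no time and is no camera call.
- order.job_done(): hands the job in; it is judged then, once.
The state is a dict: "clock": time; "joint_pos": joint angles; "qd": joint speeds; "effort": joint torques, N m; "tcp_pos": TCP position; "ee_rot": TCP orientation; "force": force on the tool from outside, world axes, zero at the start; "moment": the same for the moment, N m; "gripper_width": finger opening in mm; "grasp_force": force on a finger pad.
Only numpy, scipy, OpenCV 4.12 (cv2) and the standard library are available. Lean on these libraries where they do the work, as an engineer would, in place of code of your own. Each camera call takes 0.05 s, during which the arm holds its last target. There are 200 camera calls.

## Working session

There is one attempt and no reset: what is moved stays moved. The work goes in short steps, Python scripts to look and compute and a tool call to move; the robot and the scene stay as the last step left them, time stands still between calls to the robot, and variables do not carry over. Pictures are saved under pics/ and viewed, at most 14 in all, crops included, and the job is handed in when it is done.

Besides the shell and the picture viewer there is one more tool, called after "Call:" by a JSON object that holds its "name" and its "arguments". drive_tool: Moves the arm, as the interface text tells. Its arguments: {"type":"object","properties":{"plan":{"type":"array"},"squeeze":{"type":"number"}},"required":["plan"]}

```bash
mkdir -p pics; python3 - <<'E'
from bench import readout,cams
import cv2,numpy as np
s=readout.observe();print({k:np.round(v,3).tolist() for k,v in s.items()})
for n in("side","top"):
    cv2.imwrite(f"pics/{n}0.png",cams.snapshot(n)[:,:,::-1])
    print(n,{k:np.round(v,3).tolist() for k,v in cams.camera_params(n).items()})
print({k:np.round(v,3).tolist() for k,v in cams.camera_params("wrist").items()})
E
```

```text
{'clock': 0.0, 'joint_pos': [-1.295, 0.246, 1.559, 0.0, 1.339, -0.174], 'qd': [0.0, -0.001, -0.001, 0.001, -0.001, -0.001], 'effort': [-0.002, -41.583, -31.46, 0.068, 0.033, -0.0], 'tcp_pos': [282.438, -584.782, 204.386], 'ee_rot': [[0.901, 0.435, -0.001], [0.435, -0.901, 0.002], [0.0, -0.002, -1.0]], 'force': [0.865, -0.059, -0.27], 'moment': [0.05, -0.012, -0.038], 'grasp_force': 0.0, 'gripper_width': 93.619}
side {'fx': 451.093, 'fy': 451.093, 'cx': 318.559, 'cy': 195.435, 'world_to_cam': [[-0.774, -0.632, 0.024, 421.019], [-0.355, 0.402, -0.844, 252.147], [0.524, -0.662, -0.536, 1063.321], [0.0, 0.0, 0.0, 1.0]]}
top {'fx': 493.016, 'fy': 493.016, 'cx': 311.689, 'cy': 203.205, 'world_to_cam': [[0.007, -1.0, -0.0, -4.031], [-0.986, -0.007, -0.168, 552.073], [0.168, 0.001, -0.986, 1616.853], [0.0, 0.0, 0.0, 1.0]]}
{'fx': 293.754, 'fy': 293.754, 'cx': 323.497, 'cy': 205.232, 'hand_eye': [[-0.0, -0.969, -0.246, 71.47], [1.0, -0.0, 0.001, -0.271], [-0.002, -0.246, 0.969, -180.354], [0.0, 0.0, 0.0, 1.0]]}
```

View pics/top0.png

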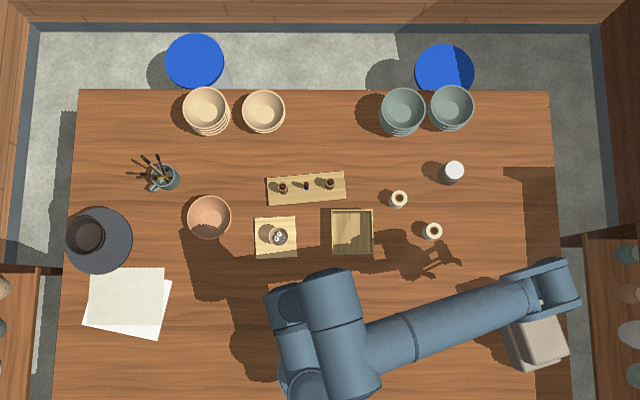

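View pics/side0.png

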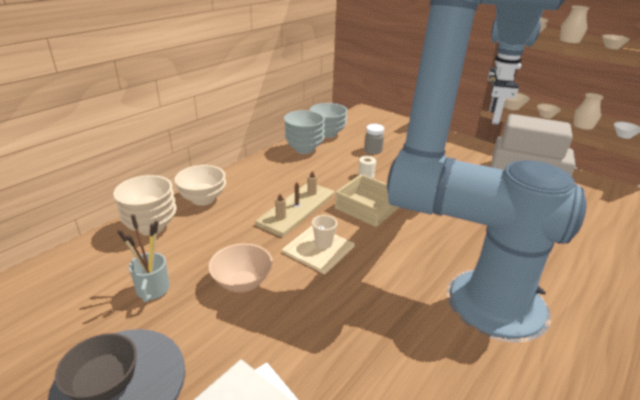

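The top view shows tubes on the two outer spindles (282,187) and (330,183), with the middle one (306,185) empty. The two spools are at (398,199) and (433,231), the crate at (351,231), the bat and cup at (278,236) and the bowl at (209,217). The mug and jar are well clear.

```bash
cat >h.py <<'E'
import numpy as np,cv2
from bench import readout,cams
def ray(n,u,v,z,pose=None):
    c=cams.camera_params(n)
    d=np.array([(u-c["cx"])/c["fx"],(v-c["cy"])/c["fy"],1.])
    if n=="wrist":
        s=pose; H=np.array(c["hand_eye"]);R=np.array(s["ee_rot"])
        o=R@H[:3,3]+s["tcp_pos"]; d=R@H[:3,:3]@d
    else:
        M=np.array(c["world_to_cam"]);o=-M[:3,:3].T@M[:3,3];d=M[:3,:3].T@d
    return o+d*(z-o[2])/d[2]
def proj(n,P,pose=None):
    c=cams.camera_params(n);P=np.array(P,float)
    if n=="wrist":
        H=np.array(c["hand_eye"]);q=np.array(pose["ee_rot"]).T@(P-pose["tcp_pos"]);q=H[:3,:3].T@(q-H[:3,3])
    else:
        M=np.array(c["world_to_cam"]);q=M[:3,:3]@P+M[:3,3]
    return c["fx"]*q[0]/q[2]+c["cx"],c["fy"]*q[1]/q[2]+c["cy"]
def shift(target,yaw=None):
    "tool-frame shift in m from the measured pose to target TCP"
    s=readout.observe();return np.array(s["ee_rot"]).T@(np.array(target)-s["tcp_pos"])/1000
E
python3 - <<'E'
from h import *
im=cv2.imread("pics/top0.png")
cv2.imwrite("pics/top0c.png",cv2.resize(im[160:270,175:475],None,fx=2.66,fy=2.66,interpolation=cv2.INTER_CUBIC))
for n,u,v,z in [("sp_l",282,187,80),("sp_m",306,184,96),("sp_r",330,183,80),("spoolA",398,199,62),("spoolB",433,231,62),("cup",278,236,84),("bowl",209,217,62),("crate",351,231,60),("jar",454,170,95),("mug",162,178,85)]:
    print(n,ray("top",u,v,z).round(0))
E
```

```text
sp_l [600.  99.  80.]
sp_m [608.  19.  96.]
sp_r [615. -61.  80.]
spoolA [ 566. -289.   62.]
spoolB [ 459. -403.   62.]
cup [437. 109.  84.]
bowl [501. 341.  62.]
crate [ 457. -131.   60.]
jar [ 659. -471.   95.]
mug [627. 498.  85.]
```

View pics/top0c.png

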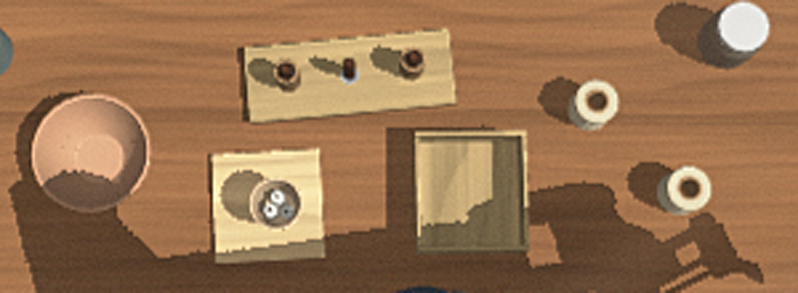

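```bash
cat >>h.py <<'E'
from scipy.spatial.transform import Rotation as Ro
def down(yaw):  # tool y at angle yaw (deg) in world, z down
    a=np.radians(yaw);y=np.array([np.cos(a),np.sin(a),0]);z=np.array([0,0,-1.]);return np.c_[np.cross(y,z),y,z]
def go(pos,R,n=1,cur=None):
    s=readout.observe();p0=np.array(s["tcp_pos"]);R0=np.array(s["ee_rot"])
    if cur is not None:p0,R0=cur
    w=Ro.from_matrix(R0.T@R).as_rotvec()
    for i in range(n):
        Ri=R0@Ro.from_rotvec(w*i/n).as_matrix()
        print("call",i+1,(Ri.T@(np.array(pos)-p0)/1000/n).round(4).tolist(),(w/n).round(3).tolist())
    return np.array(pos,float),R
E
python3 - <<'E'
from h import *
go([560,-60,250],down(5.3),3)
E
```

```text
call 1 [0.1594, -0.1173, -0.0149] [-0.0, -0.0, -0.405]
call 2 [0.1927, -0.0451, -0.015] [-0.0, -0.0, -0.405]
call 3 [0.1949, 0.0343, -0.0151] [-0.0, -0.0, -0.405]
```

Call:
{"name": "drive_tool", "arguments": {"plan": [[0.094,[0.032,-0.0235,-0.003],[0,0,-0.081]],[0.094,[0.064,-0.047,-0.006],[0,0,-0.162]],[0.094,[0.0955,-0.0705,-0.009],[0,0,-0.243]],[0.094,[0.1275,-0.094,-0.012],[0,0,-0.324]],[0.094,[0.1594,-0.1173,-0.015],[0,0,-0.405]]]}}

```text
clock: 0.6
tcp_pos: [375.5, -408.7, 220.1]
ee_rot: [[0.654, 0.756, -0.0], [0.756, -0.654, 0.001], [0.0, -0.001, -1.0]]
force: [0.4, 0.1, 0.4]
gripper_width: 94.4
grasp_force: 0.0
```

Call:
{"name": "drive_tool", "arguments": {"plan": [[0.094,[0.0385,-0.009,-0.003],[0,0,-0.081]],[0.094,[0.077,-0.018,-0.006],[0,0,-0.162]],[0.094,[0.1155,-0.027,-0.009],[0,0,-0.243]],[0.094,[0.154,-0.036,-0.012],[0,0,-0.324]],[0.094,[0.1927,-0.0451,-0.015],[0,0,-0.405]]]}}

```text
clock: 1.1
tcp_pos: [467.9, -233.7, 235.2]
ee_rot: [[0.303, 0.953, -0.0], [0.953, -0.303, 0.0], [0.0, -0.0, -1.0]]
force: [-0.1, 0.1, -0.1]
gripper_width: 94.1
grasp_force: 0.0
```

Call:
{"name": "drive_tool", "arguments": {"plan": [[0.094,[0.039,0.007,-0.003],[0,0,-0.081]],[0.094,[0.078,0.014,-0.006],[0,0,-0.162]],[0.094,[0.117,0.021,-0.009],[0,0,-0.243]],[0.094,[0.156,0.028,-0.012],[0,0,-0.324]],[0.094,[0.195,0.0343,-0.015],[0,0,-0.405]]]}}

```text
clock: 1.6
tcp_pos: [560.3, -58.6, 250.2]
ee_rot: [[-0.097, 0.995, -0.001], [0.995, 0.097, 0.0], [0.0, -0.001, -1.0]]
force: [0.4, -0.0, 0.1]
gripper_width: 93.9
grasp_force: 0.0
```

Call:
{"name": "drive_tool", "arguments": {"plan": [[0.094,[0,0,0],[0,0,0]],[0.094,[0,0,0],[0,0,0]],[0.094,[0,0,0],[0,0,0]],[0.094,[0,0,0],[0,0,0]],[0.094,[0,0,0],[0,0,0]]]}}

```text
clock: 2.1
tcp_pos: [559.6, -61.3, 250.3]
ee_rot: [[-0.092, 0.996, -0.0], [0.996, 0.092, 0.0], [0.0, -0.0, -1.0]]
force: [-0.3, 0.1, -0.1]
gripper_width: 94.0
grasp_force: 0.0
```

```bash
cat >>h.py <<'E'
def shot(name,cam="wrist"):
    import json
    s=readout.observe();im=cams.snapshot(cam)
    cv2.imwrite(f"pics/{name}.png",im[:,:,::-1]);json.dump({k:np.array(s[k]).tolist() for k in("tcp_pos","ee_rot")},open(f"pics/{name}.json","w"))
    print(round(s["clock"],2),np.round(s["tcp_pos"],1),np.round(s["ee_rot"],3).tolist());return s
def pose(name):
    import json
    return {k:np.array(v) for k,v in json.load(open(f"pics/{name}.json")).items()}
E
python3 -c "
from h import *
shot('w1')"
```

```text
2.1 [559.6 -61.3 250.3] [[-0.092, 0.996, -0.0], [0.996, 0.092, 0.0], [0.0, -0.0, -1.0]]
```

View pics/w1.png

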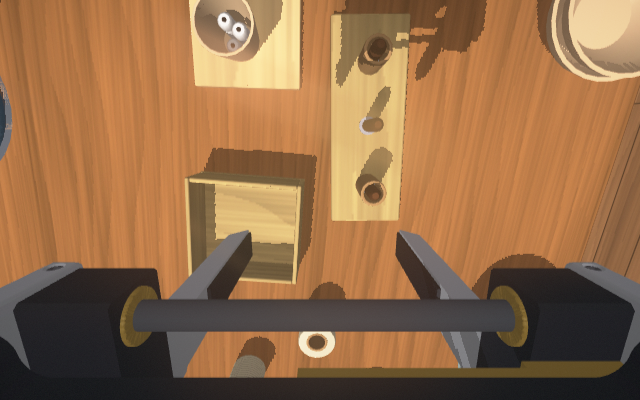

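The wrist view shows the right tube's top at (373,192), the middle dowel at about (375,125) and the left tube's top at (378,47). A pale ring lies at the foot of the middle dowel, so I'll zoom in and work out coordinates.

```bash
python3 - <<'E'
from h import *
p=pose("w1")
for n,u,v,z in [("tR",373,192,80),("tR dowel",374,194,96),("tL",378,48,80),("b1",332,221,18),("b2",399,220,18),("b3",332,15,18),("b4",409,14,18),("cup",224,22,84),("cr1",187,178,60),("cr2",304,179,60),("spool",317,343,62)]:
    print(n,ray("wrist",u,v,z,p).round(1))
im=cv2.imread("pics/w1.png")
cv2.imwrite("pics/w1c.png",cv2.resize(im[0:235,310:430],None,fx=2.5,fy=2.5,interpolation=cv2.INTER_CUBIC))
E
```

```text
tR [620.1 -57.1  80. ]
tR dowel [618.5 -56.3  96. ]
tL [604.2 101.4  80. ]
b1 [ 577.7 -117.7   18. ]
b2 [ 675.6 -107.1   18. ]
b3 [551.1 149.2  18. ]
b4 [646.3 159.1  18. ]
cup [439.1 110.   84. ]
cr1 [385.9 -64.6  60. ]
cr2 [534.1 -52.3  60. ]
spool [ 571.7 -293.1   62. ]
```

View pics/w1c.png

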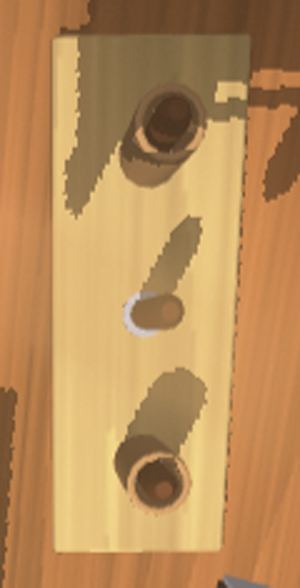

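The ring is flat at the foot of the middle dowel. The outer spindles are enough for the two spools. Taking the right tube first.

```bash
python3 - <<'E'
from h import *
c=go([620,-57.5,130],down(5.9))
go([620,-57.5,43],down(5.9),cur=c)
E
```

```text
call 1 [-0.002, 0.0604, 0.1204] [-0.0, -0.0, -0.011]
call 1 [0.0, 0.0, 0.087] [0.0, 0.0, 0.0]
```

Call:
{"name": "drive_tool", "arguments": {"plan": [[0.094,[-0.001,0.03,0.03],[0,0,-0.005]],[0.094,[-0.002,0.06,0.06],[0,0,-0.011]],[0.094,[-0.002,0.0604,0.09],[0,0,-0.011]],[0.094,[-0.002,0.0604,0.12],[0,0,-0.011]],[0.094,[-0.002,0.0604,0.12],[0,0,-0.011]]], "squeeze": 12}}

```text
clock: 2.65
tcp_pos: [616.9, -56.2, 125.3]
ee_rot: [[-0.104, 0.995, -0.009], [0.995, 0.104, 0.003], [0.003, -0.009, -1.0]]
force: [-0.0, 0.3, 0.8]
gripper_width: 94.1
grasp_force: 0.0
```

Call:
{"name": "drive_tool", "arguments": {"plan": [[0.094,[0,0,0.02],[0,0,0]],[0.094,[0,0,0.045],[0,0,0]],[0.094,[0,0,0.07],[0,0,0]],[0.094,[0,0,0.087],[0,0,0]],[0.06,[0,0,0.087],[0,0,0]]]}}

```text
clock: 3.15
tcp_pos: [619.0, -56.6, 42.0]
ee_rot: [[-0.104, 0.995, -0.003], [0.995, 0.104, 0.001], [0.001, -0.003, -1.0]]
force: [-0.2, 1.0, -0.3]
gripper_width: 89.0
grasp_force: 0.0
```

Call:
{"name": "drive_tool", "arguments": {"plan": [[0.02,[0,0,0],[0,0,0]],[0.02,[0,0,0],[0,0,0]],[0.02,[0,0,0],[0,0,0]],[0.02,[0,0,0],[0,0,0]],[0.02,[0,0,0],[0,0,0]]]}}

```text
clock: 3.65
tcp_pos: [620.6, -56.7, 44.0]
ee_rot: [[-0.105, 0.994, 0.001], [0.994, 0.105, -0.0], [-0.0, 0.001, -1.0]]
force: [0.1, -0.4, 0.3]
gripper_width: 49.3
grasp_force: 0.0
```

Call:
{"name": "drive_tool", "arguments": {"plan": [[0.02,[0,0,0],[0,0,0]],[0.02,[0,0,0],[0,0,0]],[0.02,[0,0,0],[0,0,0]],[0.02,[0,0,-0.005],[0,0,0]],[0.02,[0,0,-0.015],[0,0,0]]]}}

```text
clock: 4.15
tcp_pos: [619.5, -56.4, 58.1]
ee_rot: [[-0.105, 0.994, -0.002], [0.994, 0.105, 0.001], [0.001, -0.002, -1.0]]
force: [0.5, 0.0, 0.4]
gripper_width: 32.5
grasp_force: 12.0
```

```bash
python3 - <<'E'
from h import *
c=go([620,-57.5,155],down(5.9))
c=go([463,-162,155],down(4.7),cur=c)
E
```

```text
call 1 [-0.0011, 0.0002, -0.0969] [-0.002, -0.001, 0.002]
call 1 [-0.0878, -0.1669, 0.0] [0.0, 0.0, 0.021]
```

Call:
{"name": "drive_tool", "arguments": {"plan": [[0.02,[0,0,-0.02],[0,0,0]],[0.02,[0,0,-0.04],[0,0,0]],[0.02,[0,0,-0.065],[0,0,0]],[0.02,[0,0,-0.09],[0,0,0]],[0.02,[0,0,-0.097],[0,0,0]]]}}

```text
clock: 4.65
tcp_pos: [622.3, -57.1, 159.8]
ee_rot: [[-0.105, 0.994, 0.006], [0.994, 0.105, -0.002], [-0.002, 0.006, -1.0]]
force: [-0.5, -0.7, -0.0]
gripper_width: 32.5
grasp_force: 12.0
```

Call:
{"name": "drive_tool", "arguments": {"plan": [[0.02,[-0.018,-0.033,0],[0,0,0.005]],[0.02,[-0.036,-0.067,0],[0,0,0.01]],[0.02,[-0.055,-0.1,0],[0,0,0.015]],[0.02,[-0.073,-0.135,0],[0,0,0.02]],[0.02,[-0.088,-0.167,0],[0,0,0.021]]]}}

```text
clock: 5.15
tcp_pos: [461.7, -162.1, 155.0]
ee_rot: [[-0.084, 0.996, -0.001], [0.996, 0.084, 0.0], [0.0, -0.001, -1.0]]
force: [0.0, -1.3, -0.1]
gripper_width: 32.1
grasp_force: 12.0
```

Call:
{"name": "drive_tool", "arguments": {"plan": [[0.02,[0,0,0.02],[0,0,0]],[0.02,[0,0,0.045],[0,0,0]],[0.02,[0,0,0.07],[0,0,0]],[0.02,[0,0,0.095],[0,0,0]],[0.02,[0,0,0.105],[0,0,0]]]}}

```text
clock: 5.65
tcp_pos: [461.5, -160.5, 47.8]
ee_rot: [[-0.084, 0.996, -0.004], [0.996, 0.084, 0.003], [0.003, -0.004, -1.0]]
force: [-0.2, -0.3, 0.2]
gripper_width: 32.4
grasp_force: 12.0
```

```bash
python3 -c "
from h import *
shot('w2')"
```

```text
5.65 [ 461.5 -160.5   47.8] [[-0.084, 0.996, -0.004], [0.996, 0.084, 0.003], [0.003, -0.004, -1.0]]
```

View pics/w2.png

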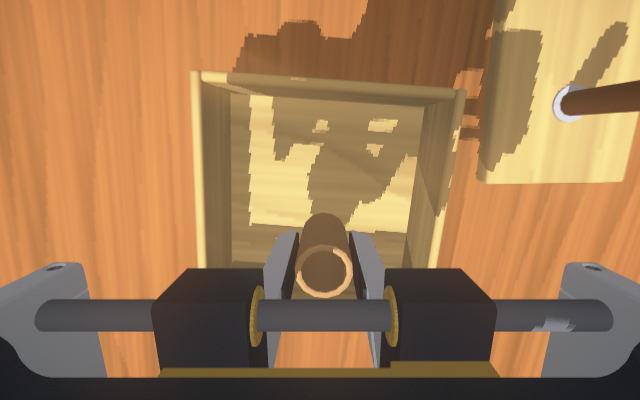

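The tube is held upright inside the crate. The white ring also appears at the right-hand spindle's foot, around (570,103), so it marks every foot. Releasing, then the left tube.

Call:
{"name": "drive_tool", "arguments": {"plan": [[0.02,[0,0,0.005],[0,0,0]],[0.02,[0,0,0.01],[0,0,0]],[0.055,[0,0,0.01],[0,0,0]],[0.055,[0,0,0.01],[0,0,0]],[0.055,[0,0,0.01],[0,0,0]]]}}

```text
clock: 6.2
tcp_pos: [463.9, -161.9, 41.1]
ee_rot: [[-0.084, 0.996, 0.001], [0.996, 0.084, -0.001], [-0.001, 0.001, -1.0]]
force: [1.2, -1.0, -0.3]
gripper_width: 52.7
grasp_force: 0.0
```

Call:
{"name": "drive_tool", "arguments": {"plan": [[0.055,[0,0,0],[0,0,0]],[0.055,[0,0,-0.03],[0,0,0]],[0.055,[0,0,-0.07],[0,0,0]],[0.055,[0,0,-0.11],[0,0,0]],[0.055,[0,0,-0.13],[0,0,0]]]}}

```text
clock: 6.7
tcp_pos: [465.0, -162.6, 174.6]
ee_rot: [[-0.084, 0.996, 0.005], [0.996, 0.084, -0.003], [-0.004, 0.005, -1.0]]
force: [0.0, -0.6, -0.2]
gripper_width: 54.9
grasp_force: 0.0
```

```bash
python3 - <<'E'
from h import *
p=pose("w2");print(ray("wrist",570,103,18,p))
shot("w3")
c=go([604.3,101,165],down(5.9),2)
c=go([604.3,101,43],down(5.9),cur=c)
E
```

```text
[620.51134036 -57.30374643  18.        ]
6.7 [ 465.  -162.6  174.6] [[-0.084, 0.996, 0.005], [0.996, 0.084, -0.003], [-0.004, 0.005, -1.0]]
call 1 [0.1259, 0.0799, 0.0059] [0.004, 0.003, -0.009]
call 2 [0.1251, 0.0811, 0.0059] [0.004, 0.003, -0.009]
call 1 [0.0, 0.0, 0.122] [0.0, 0.0, 0.0]
```

Call:
{"name": "drive_tool", "arguments": {"plan": [[0.06,[0.025,0.016,0.001],[0,0,-0.002]],[0.06,[0.05,0.032,0.002],[0,0,-0.004]],[0.06,[0.075,0.048,0.003],[0,0,-0.006]],[0.06,[0.1,0.064,0.004],[0,0,-0.008]],[0.06,[0.126,0.08,0.006],[0,0,-0.009]]]}}

```text
clock: 7.25
tcp_pos: [532.7, -28.2, 163.6]
ee_rot: [[-0.093, 0.996, -0.001], [0.996, 0.093, 0.0], [0.0, -0.001, -1.0]]
force: [0.7, 0.2, 0.6]
gripper_width: 60.1
grasp_force: 0.0
```

Call:
{"name": "drive_tool", "arguments": {"plan": [[0.06,[0.03,0.02,0.001],[0,0,-0.002]],[0.06,[0.06,0.04,0.002],[0,0,-0.004]],[0.06,[0.095,0.061,0.003],[0,0,-0.006]],[0.06,[0.125,0.081,0.004],[0,0,-0.009]],[0.06,[0.125,0.081,0.006],[0,0,-0.009]]]}}

```text
clock: 7.75
tcp_pos: [602.3, 105.8, 157.5]
ee_rot: [[-0.106, 0.994, -0.0], [0.994, 0.106, 0.001], [0.001, -0.0, -1.0]]
force: [0.0, -0.1, -0.9]
gripper_width: 60.2
grasp_force: 0.0
```

```bash
python3 - <<'E'
from h import *
s=readout.observe();print(s["tcp_pos"],s["gripper_width"])
c=go([604.3,101,43],down(5.9))
E
```

```text
[602.31879717 105.81793967 157.45128014] 60.22459098753339
call 1 [-0.0051, 0.0015, 0.1144] [-0.0, -0.001, 0.003]
```

Call:
{"name": "drive_tool", "arguments": {"plan": [[0.06,[-0.003,0.001,0.02],[0,0,0]],[0.06,[-0.003,0.001,0.05],[0,0,0]],[0.06,[-0.003,0.001,0.08],[0,0,0]],[0.06,[-0.003,0.001,0.105],[0,0,0]],[0.06,[-0.003,0.001,0.114],[0,0,0]]]}}

```text
clock: 8.25
tcp_pos: [599.9, 99.1, 40.6]
ee_rot: [[-0.101, 0.995, -0.006], [0.995, 0.101, -0.0], [0.001, -0.006, -1.0]]
force: [-0.5, -0.0, -0.5]
gripper_width: 60.2
grasp_force: 0.0
```

Call:
{"name": "drive_tool", "arguments": {"plan": [[0.02,[0,0,0],[0,0,0]],[0.02,[0,0,0],[0,0,0]],[0.02,[0,0,0],[0,0,0]],[0.02,[0,0,0],[0,0,0]],[0.02,[0,0,0],[0,0,0]]]}}

```text
clock: 8.75
tcp_pos: [604.0, 99.7, 46.0]
ee_rot: [[-0.102, 0.995, 0.003], [0.995, 0.102, -0.0], [-0.0, 0.003, -1.0]]
force: [-1.9, -0.5, 4.0]
gripper_width: 31.7
grasp_force: 12.0
```

Call:
{"name": "drive_tool", "arguments": {"plan": [[0.02,[0,0,0],[0,0,0]],[0.02,[0,0,-0.03],[0,0,0]],[0.02,[0,0,-0.065],[0,0,0]],[0.02,[0,0,-0.1],[0,0,0]],[0.02,[0,0,-0.115],[0,0,0]]]}}

```text
clock: 9.25
tcp_pos: [604.6, 99.8, 163.2]
ee_rot: [[-0.102, 0.995, 0.006], [0.995, 0.102, -0.0], [-0.001, 0.006, -1.0]]
force: [-0.4, 0.6, 0.4]
gripper_width: 31.4
grasp_force: 12.0
```

```bash
python3 - <<'E'
from h import *
s=readout.observe();print(s["tcp_pos"],s["gripper_width"])
c=go([462,-97,158],down(4.7))
E
```

```text
[604.62928577  99.79983811 163.20392619] 31.40992233887925
call 1 [-0.1812, -0.162, 0.0044] [0.006, 0.001, 0.02]
```

Call:
{"name": "drive_tool", "arguments": {"plan": [[0.02,[-0.02,-0.018,0],[0,0,0.002]],[0.02,[-0.04,-0.036,0],[0,0,0.004]],[0.02,[-0.06,-0.054,0],[0,0,0.007]],[0.02,[-0.08,-0.072,0],[0,0,0.01]],[0.02,[-0.1,-0.09,0],[0,0,0.01]]]}}

```text
clock: 9.75
tcp_pos: [522.2, -9.5, 158.2]
ee_rot: [[-0.092, 0.996, -0.002], [0.996, 0.092, 0.0], [0.001, -0.002, -1.0]]
force: [-0.7, 0.3, 0.4]
gripper_width: 31.7
grasp_force: 12.0
```

Call:
{"name": "drive_tool", "arguments": {"plan": [[0.02,[-0.02,-0.018,0],[0,0,0.002]],[0.02,[-0.04,-0.036,0],[0,0,0.004]],[0.02,[-0.06,-0.054,0],[0,0,0.007]],[0.02,[-0.081,-0.072,0],[0,0,0.01]],[0.02,[-0.081,-0.072,0],[0,0,0.01]]]}}

```text
clock: 10.25
tcp_pos: [457.6, -97.5, 158.4]
ee_rot: [[-0.079, 0.997, -0.002], [0.997, 0.079, 0.0], [0.0, -0.002, -1.0]]
force: [0.2, 0.5, -0.5]
gripper_width: 31.8
grasp_force: 12.0
```

```bash
python3 - <<'E'
from h import *
s=readout.observe();print(s["tcp_pos"])
c=go([462,-97,38],down(4.7)); shot("w4")
E
```

```text
[457.62651761 -97.48066934 158.38811968]
call 1 [0.0001, 0.0046, 0.1204] [-0.002, -0.0, -0.003]
10.25 [457.6 -97.5 158.4] [[-0.079, 0.997, -0.002], [0.997, 0.079, 0.0], [0.0, -0.002, -1.0]]
```

View pics/w4.png

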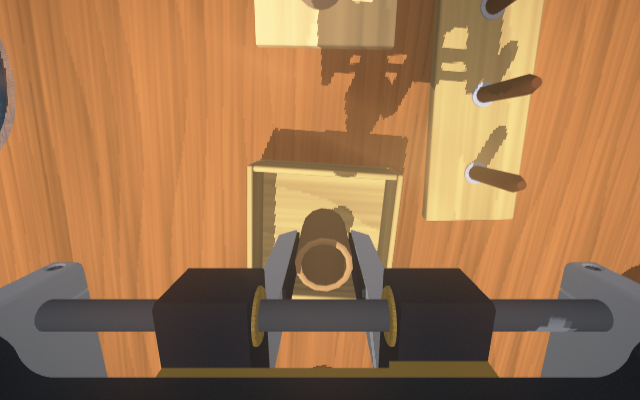

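The second tube is over the crate's free half, and the three foot rings show at (475,174), (482,97) and (490,8). Lowering and releasing.

Call:
{"name": "drive_tool", "arguments": {"plan": [[0.02,[0,0.003,0.025],[0,0,0]],[0.02,[0,0.003,0.05],[0,0,0]],[0.02,[0,0.003,0.075],[0,0,0]],[0.02,[0,0.003,0.1],[0,0,0]],[0.02,[0,0.003,0.118],[0,0,0]]]}}

```text
clock: 10.8
tcp_pos: [461.7, -94.4, 39.3]
ee_rot: [[-0.083, 0.997, -0.002], [0.997, 0.083, 0.001], [0.002, -0.002, -1.0]]
force: [-0.0, 0.7, -0.1]
gripper_width: 31.4
grasp_force: 12.0
```

Call:
{"name": "drive_tool", "arguments": {"plan": [[0.02,[0,0,0],[0,0,0]],[0.055,[0,0,0],[0,0,0]],[0.055,[0,0,0],[0,0,0]],[0.055,[0,0,0],[0,0,0]],[0.055,[0,0,0],[0,0,0]]]}}

```text
clock: 11.3
tcp_pos: [463.0, -96.2, 42.4]
ee_rot: [[-0.082, 0.997, 0.002], [0.997, 0.082, -0.001], [-0.001, 0.002, -1.0]]
force: [-0.5, -0.2, 0.8]
gripper_width: 54.8
grasp_force: 0.0
```

Call:
{"name": "drive_tool", "arguments": {"plan": [[0.055,[0,0,-0.02],[0,0,0]],[0.055,[0,0,-0.06],[0,0,0]],[0.055,[0,0,-0.1],[0,0,0]],[0.07,[0,0,-0.14],[0,0,0]],[0.094,[0,0,-0.15],[0,0,0]]]}}

```text
clock: 11.8
tcp_pos: [464.9, -97.1, 197.1]
ee_rot: [[-0.082, 0.997, 0.009], [0.997, 0.082, -0.004], [-0.005, 0.009, -1.0]]
force: [1.1, -0.1, -0.1]
gripper_width: 67.6
grasp_force: 0.0
```

```bash
python3 - <<'E'
from h import *
p=pose("w4")
for u,v in [(475,174),(482,97),(490,8)]: print(ray("wrist",u,v,18,p).round(1))
shot("t1","top")
im=cv2.imread("pics/t1.png")
cv2.imwrite("pics/t1c.png",cv2.resize(im[160:270,175:475],None,fx=2.66,fy=2.66,interpolation=cv2.INTER_CUBIC))
E
```

```text
[621.4 -59.5  18. ]
[612.2  19.7  18. ]
[602.8 100.   18. ]
11.8 [464.9 -97.1 197.1] [[-0.082, 0.997, 0.009], [0.997, 0.082, -0.004], [-0.005, 0.009, -1.0]]
```

View pics/t1c.png

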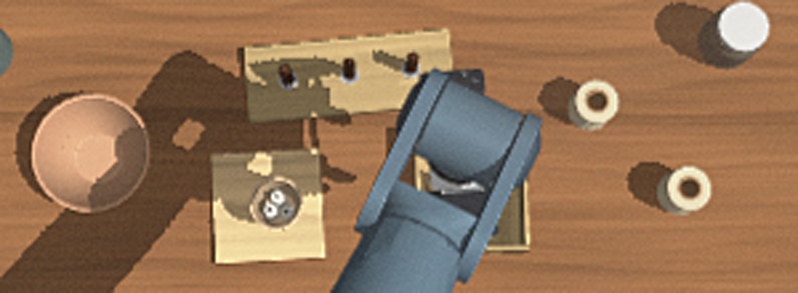

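Both tubes appear to be off the stand, and the spools are where they were, at crop (598,101) and (690,188). Going above spool A.

```bash
python3 - <<'E'
from h import *
print(ray("top",175+598/2.66,160+101/2.66,62),ray("top",175+690/2.66,160+188/2.66,62))
c=go([570,-292,180],down(5.9),2,cur=(np.array([463,-97,192.]),down(4.7)))
E
```

```text
[ 569.28975661 -295.23322794   62.        ] [ 459.99416118 -407.2080068    62.        ]
call 1 [-0.1016, 0.0453, 0.006] [0.0, 0.0, -0.01]
call 2 [-0.102, 0.0443, 0.006] [0.0, 0.0, -0.01]
```

Call:
{"name": "drive_tool", "arguments": {"plan": [[0.094,[-0.02,0.009,0.001],[0,0,-0.002]],[0.094,[-0.04,0.018,0.002],[0,0,-0.004]],[0.094,[-0.06,0.027,0.003],[0,0,-0.006]],[0.094,[-0.08,0.036,0.005],[0,0,-0.008]],[0.094,[-0.102,0.045,0.006],[0,0,-0.01]]]}}

```text
clock: 12.35
tcp_pos: [514.8, -194.0, 183.1]
ee_rot: [[-0.092, 0.996, -0.003], [0.996, 0.092, 0.002], [0.002, -0.003, -1.0]]
force: [0.7, -0.5, 0.4]
gripper_width: 94.4
grasp_force: 0.0
```

Call:
{"name": "drive_tool", "arguments": {"plan": [[0.094,[-0.025,0.011,0.001],[0,0,-0.002]],[0.094,[-0.05,0.022,0.002],[0,0,-0.004]],[0.094,[-0.075,0.033,0.003],[0,0,-0.006]],[0.094,[-0.102,0.044,0.006],[0,0,-0.01]],[0.094,[-0.102,0.044,0.006],[0,0,-0.01]]]}}

```text
clock: 12.85
tcp_pos: [568.3, -293.3, 176.5]
ee_rot: [[-0.1, 0.995, -0.003], [0.995, 0.1, 0.002], [0.002, -0.003, -1.0]]
force: [0.2, 0.9, 0.4]
gripper_width: 94.2
grasp_force: 0.0
```

Call:
{"name": "drive_tool", "arguments": {"plan": [[0.094,[0,0,0],[0,0,0]],[0.094,[0,0,0],[0,0,0]],[0.094,[0,0,0],[0,0,0]],[0.094,[0,0,0],[0,0,0]],[0.094,[0,0,0],[0,0,0]]]}}

```text
clock: 13.35
tcp_pos: [568.7, -291.0, 179.7]
ee_rot: [[-0.102, 0.995, 0.0], [0.995, 0.102, -0.0], [-0.0, 0.0, -1.0]]
force: [0.2, 0.1, -0.1]
gripper_width: 93.7
grasp_force: 0.0
```

```bash
python3 - <<'E'
from h import *
s=shot("w5"); print(proj("wrist",[570,-293,62],s))
E
```

```text
13.35 [ 568.7 -291.   179.7] [[-0.102, 0.995, 0.0], [0.995, 0.102, -0.0], [-0.0, 0.0, -1.0]]
(np.float64(324.2663383242364), np.float64(202.9280728792549))
```

View pics/w5.png

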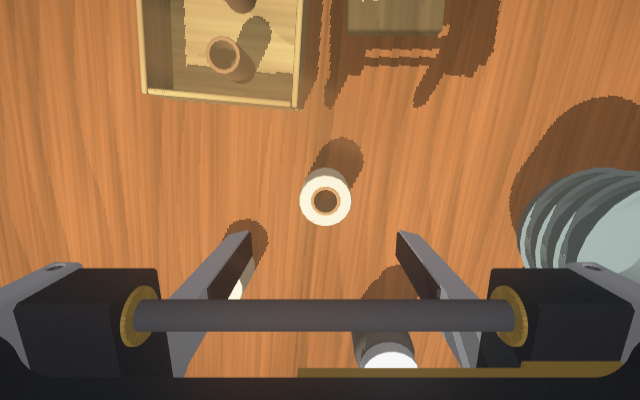

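Both tubes stand upright in the crate, at (222,55) and the top edge. Spool A's bore is at (326,201), nearly centred. I'll descend and grasp it.

```bash
python3 - <<'E'
from h import *
p=pose("w5");x=ray("wrist",325.7,200.5,62,p);print(x)
go([x[0],x[1],24],down(5.9))
E
```

```text
[ 571.21909507 -290.2520926    62.        ]
call 1 [0.0006, 0.0026, 0.1557] [0.0, 0.0, -0.001]
```

Call:
{"name": "drive_tool", "arguments": {"plan": [[0.094,[0.0006,0.0025,0.03],[0,0,0]],[0.094,[0.0006,0.0025,0.065],[0,0,0]],[0.094,[0.0006,0.0025,0.1],[0,0,0]],[0.094,[0.0006,0.0025,0.135],[0,0,0]],[0.094,[0.0006,0.0025,0.156],[0,0,0]]], "squeeze": 25}}

```text
clock: 13.9
tcp_pos: [569.6, -289.4, 20.5]
ee_rot: [[-0.102, 0.995, -0.003], [0.995, 0.102, 0.002], [0.003, -0.003, -1.0]]
force: [-0.1, 0.5, -0.4]
gripper_width: 94.4
grasp_force: 0.0
```

Call:
{"name": "drive_tool", "arguments": {"plan": [[0.045,[0,0,0],[0,0,0]],[0.045,[0,0,0],[0,0,0]],[0.045,[0,0,0],[0,0,0]],[0.045,[0,0,0],[0,0,0]],[0.045,[0,0,0],[0,0,0]]]}}

```text
clock: 14.4
tcp_pos: [571.8, -291.1, 24.9]
ee_rot: [[-0.102, 0.995, 0.002], [0.995, 0.102, -0.001], [-0.002, 0.002, -1.0]]
force: [-1.1, 0.8, 0.1]
gripper_width: 57.2
grasp_force: 0.3
```

Call:
{"name": "drive_tool", "arguments": {"plan": [[0.045,[0,0,0],[0,0,0]],[0.045,[0,0,0],[0,0,0]],[0.045,[0,0,0],[0,0,0]],[0.045,[0,0,0],[0,0,0]],[0.045,[0,0,0],[0,0,0]]]}}

```text
clock: 14.9
tcp_pos: [571.7, -291.1, 24.7]
ee_rot: [[-0.102, 0.995, 0.001], [0.995, 0.102, -0.001], [-0.001, 0.001, -1.0]]
force: [-1.9, 0.9, 5.8]
gripper_width: 55.0
grasp_force: 25.0
```

Call:
{"name": "drive_tool", "arguments": {"plan": [[0.045,[0,0,-0.02],[0,0,0]],[0.045,[0,0,-0.045],[0,0,0]],[0.045,[0,0,-0.075],[0,0,0]],[0.045,[0,0,-0.105],[0,0,0]],[0.045,[0,0,-0.13],[0,0,0]]]}}

```text
clock: 15.4
tcp_pos: [571.1, -290.6, 154.8]
ee_rot: [[-0.102, 0.995, 0.001], [0.995, 0.102, -0.0], [-0.0, 0.001, -1.0]]
force: [0.3, 0.1, -1.3]
gripper_width: 55.0
grasp_force: 25.0
```

```bash
python3 - <<'E'
from h import *
s=readout.observe();print(s["tcp_pos"])
go([620.8,-58.3,152],down(5.9),2)
E
```

```text
[ 571.14398753 -290.56923829  154.79014107]
call 1 [0.113, 0.0365, 0.0014] [0.0, 0.0, -0.001]
call 2 [0.113, 0.0366, 0.0014] [0.0, 0.0, -0.001]
```

Call:
{"name": "drive_tool", "arguments": {"plan": [[0.045,[0.02,0.0065,0],[0,0,0]],[0.045,[0.043,0.014,0],[0,0,0]],[0.045,[0.066,0.0215,0],[0,0,0]],[0.045,[0.09,0.029,0],[0,0,0]],[0.045,[0.113,0.0365,0],[0,0,0]]]}}

```text
clock: 15.9
tcp_pos: [595.6, -173.3, 152.9]
ee_rot: [[-0.102, 0.995, -0.001], [0.995, 0.102, 0.001], [0.001, -0.001, -1.0]]
force: [0.1, 0.2, -0.9]
gripper_width: 55.1
grasp_force: 25.0
```

Call:
{"name": "drive_tool", "arguments": {"plan": [[0.045,[0.025,0.008,0],[0,0,0]],[0.045,[0.055,0.018,0],[0,0,0]],[0.045,[0.085,0.0275,0],[0,0,0]],[0.045,[0.105,0.034,0],[0,0,0]],[0.045,[0.113,0.0365,0],[0,0,0]]]}}

```text
clock: 16.4
tcp_pos: [620.5, -56.3, 152.9]
ee_rot: [[-0.104, 0.995, -0.001], [0.995, 0.104, 0.001], [0.001, -0.001, -1.0]]
force: [-0.6, -0.7, -0.6]
gripper_width: 55.4
grasp_force: 25.0
```

Call:
{"name": "drive_tool", "arguments": {"plan": [[0.045,[0,0,0],[0,0,0]],[0.045,[0,0,0],[0,0,0]],[0.045,[0,0,0],[0,0,0]],[0.045,[0,0,0],[0,0,0]],[0.045,[0,0,0],[0,0,0]]]}}

```text
clock: 16.9
tcp_pos: [620.6, -59.1, 153.5]
ee_rot: [[-0.101, 0.995, -0.0], [0.995, 0.101, -0.0], [-0.0, -0.0, -1.0]]
force: [0.4, 0.2, -1.3]
gripper_width: 55.1
grasp_force: 25.0
```

```bash
python3 - <<'E'
from h import *
s=shot("w6");go([620.8,-58.3,120],down(5.9))
im=cv2.imread("pics/w6.png")
t=cams.snapshot("side")[140:260,230:390,::-1]
cv2.imwrite("pics/w6c.png",np.vstack([cv2.resize(im[90:290,220:420],(480,480),interpolation=cv2.INTER_CUBIC)[:300],cv2.resize(t,(480,300))[:300]]) )
print(proj("wrist",[620.8,-58.3,96],s))
E
```

```text
16.9 [620.6 -59.1 153.5] [[-0.101, 0.995, -0.0], [0.995, 0.101, -0.0], [-0.0, -0.0, -1.0]]
call 1 [0.0006, 0.0002, 0.0335] [0.0, 0.0, -0.002]
(np.float64(323.5053073080184), np.float64(216.7812301468427))
```

View pics/w6c.png

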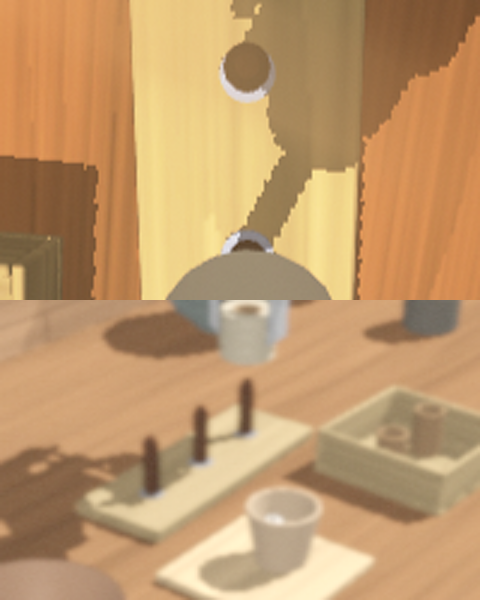

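Spool A is lined up over the right spindle: its axis and the foot ring share column 248 of the crop. Lowering it.

Call:
{"name": "drive_tool", "arguments": {"plan": [[0.045,[0,0,0.015],[0,0,0]],[0.045,[0,0,0.03],[0,0,0]],[0.045,[0,0,0.04],[0,0,0]],[0.045,[0,0,0.05],[0,0,0]],[0.045,[0,0,0.06],[0,0,0]]]}}

```text
clock: 17.5
tcp_pos: [620.4, -58.2, 92.2]
ee_rot: [[-0.102, 0.995, -0.001], [0.995, 0.102, 0.0], [0.0, -0.001, -1.0]]
force: [0.6, 0.6, -0.3]
gripper_width: 55.1
grasp_force: 25.0
```

Call:
{"name": "drive_tool", "arguments": {"plan": [[0.045,[0,0,0.012],[0,0,0]],[0.045,[0,0,0.024],[0,0,0]],[0.045,[0,0,0.036],[0,0,0]],[0.045,[0,0,0.044],[0,0,0]],[0.045,[0,0,0.047],[0,0,0]]]}}

```text
clock: 18.0
tcp_pos: [620.0, -58.1, 45.1]
ee_rot: [[-0.102, 0.995, -0.002], [0.995, 0.102, 0.0], [0.001, -0.002, -1.0]]
force: [-0.4, 0.5, -1.1]
gripper_width: 55.6
grasp_force: 25.0
```

Call:
{"name": "drive_tool", "arguments": {"plan": [[0.045,[0,0,0.002],[0,0,0]],[0.045,[0,0,0.004],[0,0,0]],[0.045,[0,0,0.005],[0,0,0]],[0.045,[0,0,0.005],[0,0,0]],[0.045,[0,0,0.005],[0,0,0]]]}}

```text
clock: 18.5
tcp_pos: [621.3, -58.4, 42.7]
ee_rot: [[-0.102, 0.995, 0.001], [0.995, 0.102, -0.0], [-0.0, 0.001, -1.0]]
force: [-2.7, 1.3, 5.2]
gripper_width: 54.9
grasp_force: 25.0
```

Call:
{"name": "drive_tool", "arguments": {"plan": [[0.08,[0,0,0],[0,0,0]],[0.08,[0,0,0],[0,0,0]],[0.08,[0,0,0],[0,0,0]],[0.08,[0,0,0],[0,0,0]],[0.08,[0,0,0],[0,0,0]]]}}

```text
clock: 19.0
tcp_pos: [620.7, -58.3, 41.3]
ee_rot: [[-0.102, 0.995, -0.0], [0.995, 0.102, 0.0], [0.0, -0.0, -1.0]]
force: [0.3, -0.2, -0.3]
gripper_width: 79.9
grasp_force: 0.0
```

Call:
{"name": "drive_tool", "arguments": {"plan": [[0.08,[0,0,-0.03],[0,0,0]],[0.08,[0,0,-0.065],[0,0,0]],[0.08,[0,0,-0.1],[0,0,0]],[0.08,[0,0,-0.13],[0,0,0]],[0.094,[0,0,-0.14],[0,0,0]]]}}

```text
clock: 19.5
tcp_pos: [622.6, -58.8, 185.5]
ee_rot: [[-0.102, 0.995, 0.006], [0.995, 0.102, -0.002], [-0.002, 0.006, -1.0]]
force: [1.0, 0.5, 0.5]
gripper_width: 84.9
grasp_force: 0.0
```

```bash
python3 - <<'E'
from h import *
shot("w7");shot("t2","top")
im=cv2.imread("pics/t2.png");w=cv2.imread("pics/w7.png")
cv2.imwrite("pics/t2c.png",np.vstack([cv2.resize(im[160:270,175:475],(798,293),interpolation=cv2.INTER_CUBIC),cv2.resize(w[100:290,200:500],(474,300)).repeat(1,0) if 0 else cv2.resize(w[90:290,140:640],(798,300))]))
E
```

```text
19.5 [622.6 -58.8 185.5] [[-0.102, 0.995, 0.006], [0.995, 0.102, -0.002], [-0.002, 0.006, -1.0]]
19.55 [622.6 -58.8 185.4] [[-0.102, 0.995, 0.006], [0.995, 0.102, -0.002], [-0.002, 0.006, -1.0]]
```

View pics/t2c.png

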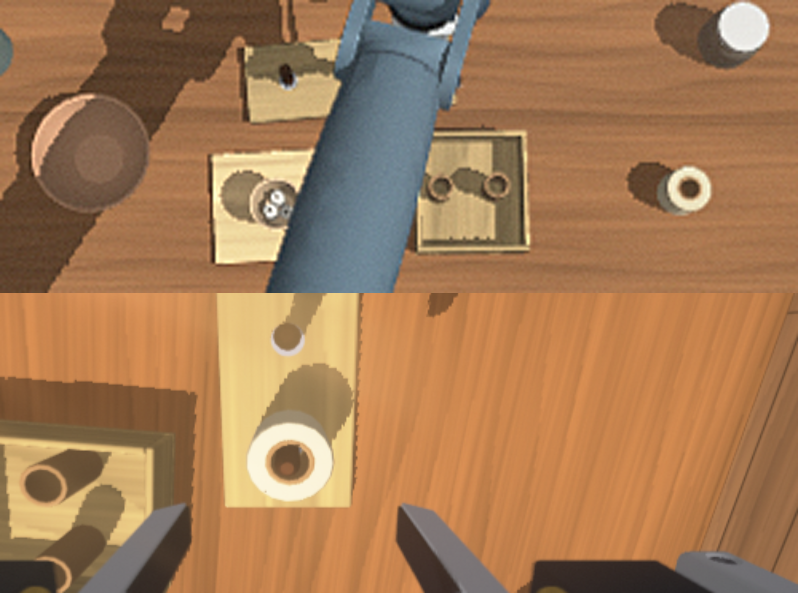

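Spool A is seated with its dowel centred in the bore. Both tubes stand in the crate, and spool B is unmoved at crop (690,188). Going to B.

```bash
python3 - <<'E'
from h import *
go([462,-404,180],down(5.9),2,cur=(np.array([621,-58.5,181]),down(5.9)))
E
```

```text
call 1 [-0.1637, -0.0968, 0.0005] [0.0, 0.0, 0.0]
call 2 [-0.1637, -0.0968, 0.0005] [0.0, 0.0, 0.0]
```

Call:
{"name": "drive_tool", "arguments": {"plan": [[0.094,[-0.03,-0.018,0],[0,0,0]],[0.094,[-0.063,-0.037,0],[0,0,0]],[0.094,[-0.096,-0.057,0],[0,0,0]],[0.094,[-0.13,-0.077,0],[0,0,0]],[0.094,[-0.164,-0.097,0],[0,0,0]]]}}

```text
clock: 20.1
tcp_pos: [538.9, -231.8, 178.5]
ee_rot: [[-0.102, 0.995, -0.004], [0.995, 0.102, 0.002], [0.003, -0.003, -1.0]]
force: [0.3, -0.1, -1.2]
gripper_width: 93.9
grasp_force: 0.0
```

Call:
{"name": "drive_tool", "arguments": {"plan": [[0.094,[-0.035,-0.021,0],[0,0,0]],[0.094,[-0.07,-0.041,0],[0,0,0]],[0.094,[-0.11,-0.065,0],[0,0,0]],[0.094,[-0.145,-0.086,0],[0,0,0]],[0.094,[-0.164,-0.097,0],[0,0,0]]]}}

```text
clock: 20.6
tcp_pos: [458.6, -406.0, 178.4]
ee_rot: [[-0.099, 0.995, -0.003], [0.995, 0.099, 0.003], [0.003, -0.003, -1.0]]
force: [1.0, 0.2, 0.0]
gripper_width: 94.2
grasp_force: 0.0
```

Call:
{"name": "drive_tool", "arguments": {"plan": [[0.094,[0,0,0],[0,0,0]],[0.094,[0,0,0],[0,0,0]],[0.094,[0,0,0],[0,0,0]],[0.094,[0,0,0],[0,0,0]],[0.094,[0,0,0],[0,0,0]]]}}

```text
clock: 21.1
tcp_pos: [461.6, -403.4, 181.3]
ee_rot: [[-0.103, 0.995, -0.0], [0.995, 0.103, 0.0], [0.0, -0.0, -1.0]]
force: [-0.1, 0.4, 0.3]
gripper_width: 93.8
grasp_force: 0.0
```

```bash
cat >>h.py <<'E'
def ringc(name,z,u,v,r=60):
    "spool top: pale disc centroid near u,v"
    im=cv2.imread(f"pics/{name}.png");m=(im.min(2)>150).astype(np.uint8)
    n,l,st,c=cv2.connectedComponentsWithStats(m)
    for i in range(1,n):
        if st[i,4]>250 and np.hypot(c[i,0]-u,c[i,1]-v)<r:
            b=st[i];uv=(b[0]+b[2]/2-.5,b[1]+b[3]/2-.5);print(b,c[i],ray("wrist",*uv,z,pose(name)).round(1))
E
python3 - <<'E'
from h import *
ringc("w5",62,325,201);s=shot("w8"); print(proj("wrist",[460,-406,62],s));ringc("w8",62,323,205)
E
```

```text
[ 300  176   51   50 1384] [324.84465318 200.22109827] [ 570.5 -290.3   62. ]
21.1 [ 461.6 -403.4  181.3] [[-0.103, 0.995, -0.0], [0.995, 0.103, 0.0], [0.0, -0.0, -1.0]]
(np.float64(321.4186460391447), np.float64(202.84461987241062))
[ 297  176   52   50 1375] [322.43054545 199.90254545] [ 460.9 -403.4   62. ]
```

Spool B is at (461,-403.4), right under the tool. Grasping it.

Call:
{"name": "drive_tool", "arguments": {"plan": [[0.094,[0,-0.0005,0.03],[0,0,0]],[0.094,[0,-0.0005,0.065],[0,0,0]],[0.094,[0,-0.0005,0.1],[0,0,0]],[0.094,[0,-0.0005,0.135],[0,0,0]],[0.094,[0,-0.0005,0.157],[0,0,0]]], "squeeze": 25}}

```text
clock: 21.65
tcp_pos: [459.8, -402.8, 21.7]
ee_rot: [[-0.102, 0.995, -0.002], [0.995, 0.102, 0.003], [0.003, -0.002, -1.0]]
force: [-0.7, -0.3, 0.0]
gripper_width: 93.9
grasp_force: 0.0
```

Call:
{"name": "drive_tool", "arguments": {"plan": [[0.045,[0,0,0],[0,0,0]],[0.045,[0,0,0],[0,0,0]],[0.045,[0,0,0],[0,0,0]],[0.045,[0,0,0],[0,0,0]],[0.045,[0,0,0],[0,0,0]]]}}

```text
clock: 22.15
tcp_pos: [461.2, -405.1, 25.9]
ee_rot: [[-0.102, 0.995, 0.001], [0.995, 0.102, -0.002], [-0.002, 0.001, -1.0]]
force: [0.5, -0.6, 0.6]
gripper_width: 57.3
grasp_force: 0.0
```

Call:
{"name": "drive_tool", "arguments": {"plan": [[0.045,[0,0,0],[0,0,0]],[0.045,[0,0,0],[0,0,0]],[0.045,[0,0,0],[0,0,0]],[0.045,[0,0,0],[0,0,0]],[0.045,[0,0,0],[0,0,0]]]}}

```text
clock: 22.65
tcp_pos: [461.1, -405.0, 25.7]
ee_rot: [[-0.102, 0.995, 0.001], [0.995, 0.102, -0.001], [-0.001, 0.001, -1.0]]
force: [-0.7, 0.8, 5.7]
gripper_width: 54.4
grasp_force: 24.9
```

Call:
{"name": "drive_tool", "arguments": {"plan": [[0.045,[0,0,-0.02],[0,0,0]],[0.045,[0,0,-0.045],[0,0,0]],[0.045,[0,0,-0.075],[0,0,0]],[0.045,[0,0,-0.105],[0,0,0]],[0.045,[0,0,-0.13],[0,0,0]]]}}

```text
clock: 23.15
tcp_pos: [460.6, -404.4, 155.7]
ee_rot: [[-0.102, 0.995, 0.0], [0.995, 0.102, -0.0], [-0.0, 0.0, -1.0]]
force: [-0.5, -1.3, -1.8]
gripper_width: 54.5
grasp_force: 24.9
```

```bash
python3 - <<'E'
from h import *
c=go([540,-150,155],down(5.9),2)
c=go([603.5,100.2,155],down(5.9),2,cur=c)
E
```

```text
call 1 [0.1225, 0.0525, 0.0003] [0.0, 0.0, -0.0]
call 2 [0.1225, 0.0525, 0.0003] [0.0, 0.0, -0.0]
call 1 [0.1212, 0.0444, 0.0] [0.0, 0.0, 0.0]
call 2 [0.1212, 0.0444, 0.0] [0.0, 0.0, 0.0]
```

Call:
{"name": "drive_tool", "arguments": {"plan": [[0.045,[0.02,0.009,0],[0,0,0]],[0.045,[0.045,0.019,0],[0,0,0]],[0.045,[0.07,0.03,0],[0,0,0]],[0.045,[0.095,0.041,0],[0,0,0]],[0.045,[0.1225,0.0525,0],[0,0,0]]]}}

```text
clock: 23.65
tcp_pos: [500.2, -276.1, 153.9]
ee_rot: [[-0.101, 0.995, -0.001], [0.995, 0.101, 0.001], [0.001, -0.001, -1.0]]
force: [-0.3, 0.4, -1.5]
gripper_width: 54.5
grasp_force: 24.9
```

Call:
{"name": "drive_tool", "arguments": {"plan": [[0.045,[0.025,0.011,0],[0,0,0]],[0.045,[0.05,0.021,0],[0,0,0]],[0.045,[0.075,0.032,0],[0,0,0]],[0.045,[0.1,0.043,0],[0,0,0]],[0.045,[0.1225,0.0525,0],[0,0,0]]]}}

```text
clock: 24.15
tcp_pos: [540.0, -148.6, 153.9]
ee_rot: [[-0.102, 0.995, -0.001], [0.995, 0.102, 0.001], [0.001, -0.001, -1.0]]
force: [-1.1, -0.5, -1.2]
gripper_width: 54.7
grasp_force: 24.9
```

Call:
{"name": "drive_tool", "arguments": {"plan": [[0.045,[0.025,0.009,0],[0,0,0]],[0.045,[0.05,0.018,0],[0,0,0]],[0.045,[0.075,0.027,0],[0,0,0]],[0.045,[0.1,0.037,0],[0,0,0]],[0.045,[0.1212,0.0444,0],[0,0,0]]]}}

```text
clock: 24.65
tcp_pos: [571.7, -23.5, 153.9]
ee_rot: [[-0.102, 0.995, -0.001], [0.995, 0.102, 0.0], [0.0, -0.001, -1.0]]
force: [0.2, -0.5, -0.9]
gripper_width: 54.7
grasp_force: 24.9
```

Call:
{"name": "drive_tool", "arguments": {"plan": [[0.045,[0.025,0.009,0],[0,0,0]],[0.045,[0.055,0.02,0],[0,0,0]],[0.045,[0.085,0.031,0],[0,0,0]],[0.045,[0.11,0.04,0],[0,0,0]],[0.045,[0.1212,0.0444,0],[0,0,0]]]}}

```text
clock: 25.15
tcp_pos: [603.5, 102.1, 153.8]
ee_rot: [[-0.104, 0.995, -0.001], [0.995, 0.104, 0.0], [0.0, -0.001, -1.0]]
force: [-0.5, 0.0, -1.2]
gripper_width: 54.8
grasp_force: 24.9
```

Call:
{"name": "drive_tool", "arguments": {"plan": [[0.045,[0,0,0],[0,0,0]],[0.045,[0,0,0],[0,0,0]],[0.045,[0,0,0],[0,0,0]],[0.045,[0,0,0],[0,0,0]],[0.045,[0,0,0],[0,0,0]]]}}

```text
clock: 25.65
tcp_pos: [603.8, 99.4, 154.5]
ee_rot: [[-0.101, 0.995, 0.0], [0.995, 0.101, -0.0], [-0.0, 0.0, -1.0]]
force: [0.0, -0.1, -1.0]
gripper_width: 54.6
grasp_force: 24.9
```

```bash
python3 - <<'E'
from h import *
s=shot("w9");go([603.5,100.2,96],down(5.9))
E
```

```text
25.65 [603.8  99.4 154.5] [[-0.101, 0.995, 0.0], [0.995, 0.101, -0.0], [-0.0, 0.0, -1.0]]
call 1 [0.0007, -0.0002, 0.0585] [0.0, 0.0, -0.002]
```

Call:
{"name": "drive_tool", "arguments": {"plan": [[0.045,[0,0,0.015],[0,0,0]],[0.045,[0,0,0.03],[0,0,0]],[0.045,[0,0,0.04],[0,0,0]],[0.045,[0,0,0.05],[0,0,0]],[0.045,[0,0,0.06],[0,0,0]]]}}

```text
clock: 26.2
tcp_pos: [603.5, 100.2, 93.1]
ee_rot: [[-0.102, 0.995, -0.001], [0.995, 0.102, 0.0], [0.0, -0.001, -1.0]]
force: [-0.5, 0.1, -0.9]
gripper_width: 54.7
grasp_force: 24.9
```

Call:
{"name": "drive_tool", "arguments": {"plan": [[0.045,[0,0,0.012],[0,0,0]],[0.045,[0,0,0.024],[0,0,0]],[0.045,[0,0,0.036],[0,0,0]],[0.045,[0,0,0.044],[0,0,0]],[0.045,[0,0,0.047],[0,0,0]]]}}

```text
clock: 26.7
tcp_pos: [603.1, 100.2, 46.1]
ee_rot: [[-0.102, 0.995, -0.002], [0.995, 0.102, 0.0], [0.0, -0.002, -1.0]]
force: [0.4, 0.8, -0.9]
gripper_width: 54.7
grasp_force: 24.9
```

Call:
{"name": "drive_tool", "arguments": {"plan": [[0.045,[0,0,0.002],[0,0,0]],[0.045,[0,0,0.004],[0,0,0]],[0.045,[0,0,0.005],[0,0,0]],[0.045,[0,0,0.005],[0,0,0]],[0.045,[0,0,0.005],[0,0,0]]]}}

```text
clock: 27.2
tcp_pos: [604.4, 100.3, 43.7]
ee_rot: [[-0.102, 0.995, 0.001], [0.995, 0.102, -0.0], [-0.0, 0.001, -1.0]]
force: [-3.1, -0.3, 6.1]
gripper_width: 54.6
grasp_force: 24.9
```

Call:
{"name": "drive_tool", "arguments": {"plan": [[0.08,[0,0,0],[0,0,0]],[0.08,[0,0,0],[0,0,0]],[0.08,[0,0,0],[0,0,0]],[0.08,[0,0,0],[0,0,0]],[0.08,[0,0,0],[0,0,0]]]}}

```text
clock: 27.7
tcp_pos: [603.7, 100.2, 42.3]
ee_rot: [[-0.102, 0.995, -0.0], [0.995, 0.102, -0.0], [-0.0, -0.0, -1.0]]
force: [0.8, -0.2, 0.0]
gripper_width: 79.7
grasp_force: 0.0
```

Call:
{"name": "drive_tool", "arguments": {"plan": [[0.08,[0,0,-0.03],[0,0,0]],[0.08,[0,0,-0.065],[0,0,0]],[0.08,[0,0,-0.1],[0,0,0]],[0.08,[0,0,-0.13],[0,0,0]],[0.094,[0,0,-0.14],[0,0,0]]]}}

```text
clock: 28.2
tcp_pos: [605.8, 100.2, 186.5]
ee_rot: [[-0.102, 0.995, 0.007], [0.995, 0.102, -0.0], [-0.001, 0.006, -1.0]]
force: [-0.2, -0.3, -0.1]
gripper_width: 84.7
grasp_force: 0.0
```

```bash
python3 - <<'E'
from h import *
shot("w10");shot("t3","top");shot("s3","side")
im=cv2.imread("pics/t3.png");w=cv2.imread("pics/w10.png");s=cv2.imread("pics/s3.png")
a=cv2.resize(im[160:270,175:475],(798,293),interpolation=cv2.INTER_CUBIC)
b=np.hstack([cv2.resize(w[0:300,140:540],(399,300)),cv2.resize(s[150:300,200:400],(399,300))])
cv2.imwrite("pics/t3c.png",np.vstack([a,b]))
E
```

```text
28.2 [605.8 100.2 186.5] [[-0.102, 0.995, 0.007], [0.995, 0.102, -0.0], [-0.001, 0.006, -1.0]]
28.25 [605.7 100.2 186.3] [[-0.102, 0.995, 0.006], [0.995, 0.102, -0.0], [-0.001, 0.006, -1.0]]
28.3 [604.7 100.2 183.8] [[-0.102, 0.995, 0.003], [0.995, 0.102, -0.0], [-0.0, 0.003, -1.0]]
```

View pics/t3c.png

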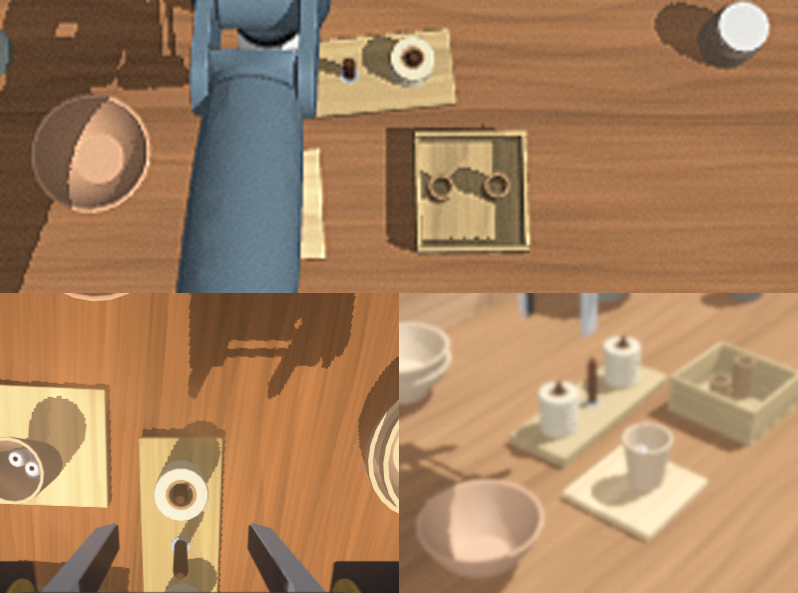

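Both spools are fully seated, with the dowel tips protruding equally. The bowl is at crop (90,152), unmoved, and the cup with its beads is on the bat. Next is the cup. I'll grasp it from the right with the tool inclined 30° below horizontal, then pour by rolling about the tool axis. First I need a kinematic model to check reach, so I'll move to a waypoint and log joints.

```bash
cat >>h.py <<'E'
def logj():
    import json
    s=readout.observe();open("j.txt","a").write(json.dumps([np.array(s[k]).tolist() for k in("joint_pos","tcp_pos","ee_rot")])+"\n");print(np.round(s["joint_pos"],3),np.round(s["tcp_pos"],1))
E
python3 - <<'E'
from h import *
logj()
c=go([470,-60,260],down(0),1)
E
```

```text
[-0.021  0.179  1.679 -0.     1.284 -0.123] [603.6 100.2 181.8]
call 1 [-0.1457, -0.1492, -0.0781] [-0.0, 0.0, 0.102]
```

Call:
{"name": "drive_tool", "arguments": {"plan": [[0.094,[0,0,-0.03],[0,0,0.0]],[0.094,[-0.035,-0.04,-0.06],[0,0,0.03]],[0.094,[-0.075,-0.08,-0.078],[0,0,0.06]],[0.094,[-0.11,-0.115,-0.078],[0,0,0.09]],[0.094,[-0.146,-0.149,-0.078],[0,0,0.102]]]}}

```text
clock: 28.85
tcp_pos: [479.9, -46.6, 258.3]
ee_rot: [[-0.0, 1.0, -0.002], [1.0, 0.0, 0.001], [0.001, -0.002, -1.0]]
force: [0.5, -1.4, -0.1]
gripper_width: 94.3
grasp_force: 0.0
```

Call:
{"name": "drive_tool", "arguments": {"plan": [[0.094,[0,0,0],[0,0,0]],[0.094,[0,0,0],[0,0.1,0]],[0.094,[0,0,0],[0,0.2,0]],[0.094,[0,0,0],[0,0.3,0]],[0.094,[0,0,0],[0,0.3,0]]]}}

```text
clock: 29.35
tcp_pos: [481.0, -46.7, 257.0]
ee_rot: [[0.004, 1.0, -0.004], [0.955, -0.003, 0.298], [0.298, -0.005, -0.955]]
force: [0.3, -0.8, -1.3]
gripper_width: 94.0
grasp_force: 0.0
```

```bash
python3 - <<'E'
from h import *
logj()
E
```

```text
[-0.491 -0.148  1.894  0.264  1.546 -0.514] [481.  -46.7 257. ]
```

Call:
{"name": "drive_tool", "arguments": {"plan": [[0.094,[0,0,-0.005],[0,0.1,0]],[0.094,[0,0,-0.01],[0,0.2,0]],[0.094,[0,0,-0.01],[0,0.3,0]],[0.094,[0,0,-0.01],[0,0.35,0]],[0.094,[0,0,-0.01],[0,0.35,0]]]}}

```text
clock: 29.85
tcp_pos: [481.1, -48.4, 267.1]
ee_rot: [[0.003, 1.0, -0.003], [0.795, -0.001, 0.606], [0.606, -0.005, -0.795]]
force: [1.0, -0.6, -0.9]
gripper_width: 93.5
grasp_force: 0.0
```

```bash
cat >>h.py <<'E'
P0=[300,0,400,0,112,350,0,150]
def fk(q,p):
    d1,a1,L2,a3,off,L3,w,L6=p
    def T(ax,t,v): 
        M=np.eye(4);M[:3,:3]=Ro.from_euler(ax,t).as_matrix();M[:3,3]=v;return M
    A=T("z",q[0],[0,0,0])@T("y",q[1],[a1,0,d1])@T("y",q[2],[0,off,L2])@T("z",q[3],[a3,0,L3])@T("y",q[4],[0,w,0])@T("z",q[5]+np.pi/2,[0,0,0])
    return A[:3,:3]@[0,0,L6]+A[:3,3],A[:3,:3]
def fit():
    import json
    from scipy.optimize import least_squares
    D=[json.loads(l) for l in open("j.txt")]
    D.append([[-1.295,.245,1.558,0,1.339,-.174],[282.617,-585.356,205.455],None])
    f=lambda p:np.r_[np.concatenate([fk(np.array(q),p)[0]-t for q,t,R in D]),(p-np.array(P0))*0.003]
    r=least_squares(f,P0);return r.x,r.fun,D
E
python3 - <<'E'
from h import *
logj();p,e,D=fit();print(p.round(1),e[:-8].round(1))
for q,t,R in D[:-1]: print(np.abs(fk(q,p)[1]-R).max().round(3))
E
```

```text
[-0.639 -0.044  1.861  0.513  1.731 -0.66 ] [481.1 -48.4 267.1]
[ 2.744e+02  2.000e-01  4.204e+02  6.760e+01  1.126e+02  5.690e+02
 -1.000e-01  2.800e+02] [ 0. -0.  0.  0. -0.  0. -0.  0.  0.  0.  0. -0.]
0.0
0.0
0.0
```

```bash
cat >>h.py <<'E'
from scipy.optimize import least_squares
LO=np.array([-3.13,-1.02,.13,-.95,.21,-2.74])+.04;HI=np.array([3.13,2.26,2.54,4.09,2.88,2.74])-.04
PP=fit()[0]
def ik(pos,R,q0):
    def f(q):
        t,A=fk(q,PP);return np.r_[(t-pos)/100,Ro.from_matrix(A.T@R).as_rotvec()]
    r=least_squares(f,np.clip(q0,LO+1e-3,HI-1e-3),bounds=(LO,HI));return r.x,np.abs(r.fun).max()
def Rg(psi,phi,rho=0):
    a,b=np.radians([psi,phi]);z=np.array([np.cos(a)*np.cos(b),np.sin(a)*np.cos(b),-np.sin(b)]);y=np.array([np.sin(a),-np.cos(a),0])
    return np.c_[np.cross(y,z),y,z]@Ro.from_euler("z",rho,degrees=True).as_matrix()
E
python3 - <<'E'
from h import *
q0=np.array(readout.observe()["joint_pos"])
cup=np.array([438,110,0]);bowl=np.array([503,343,0])
for psi in (50,70,90,110,130):
  for phi in (30,):
    R=Rg(psi,phi);g=cup+[0,0,50];q,e=ik(g+19*R[:,2],R,q0)
    up,ee=ik(g+[0,0,130]+19*R[:,2],R,q)
    if e>.01: print(psi,phi,"grasp bad",e);continue
    ut=R.T@[0,0,1.]
    for sg in (1,-1):
      for phi2 in (30,10,-5):
        best=None;qq=up
        for rho in range(0,181,15):
            R2=Rg(psi,phi+(phi2-phi)*rho/180,sg*rho);u=R2@ut
            m=bowl+[0,0,125];gg=m-36*u
            qn,e2=ik(gg+19*R2[:,2],R2,qq)
            if e2>.01: break
            qq=qn;best=(rho,round(np.degrees(np.arccos(u[2]))),u.round(2),qn.round(2))
        print(psi,sg,phi2,q.round(2),best)
E
```

```text
50 30 grasp bad 0.011639333993545766
70 1 30 [-0.58  0.21  2.32  1.08  1.27 -0.95] (180, 120, array([-0.3 , -0.81, -0.5 ]), array([0.11, 0.14, 2.13, 1.39, 0.91, 2.63]))
70 1 10 [-0.58  0.21  2.32  1.08  1.27 -0.95] (180, 140, array([-0.22, -0.6 , -0.77]), array([0.02, 0.28, 2.17, 1.75, 1.2 , 2.26]))
70 1 -5 [-0.58  0.21  2.32  1.08  1.27 -0.95] (180, 155, array([-0.14, -0.4 , -0.91]), array([0.  , 0.44, 2.15, 1.92, 1.47, 2.09]))
70 -1 30 [-0.58  0.21  2.32  1.08  1.27 -0.95] (120, 97, array([-0.93, -0.35, -0.12]), array([ 0.07,  0.2 ,  2.09,  1.39,  0.94, -2.64]))
70 -1 10 [-0.58  0.21  2.32  1.08  1.27 -0.95] (105, 93, array([-0.97, -0.23, -0.06]), array([ 0.01,  0.3 ,  2.11,  1.61,  1.09, -2.62]))
70 -1 -5 [-0.58  0.21  2.32  1.08  1.27 -0.95] (90, 84, array([-0.98, -0.16,  0.11]), array([-0.01,  0.37,  2.11,  1.7 ,  1.19, -2.46]))
90 1 30 [-0.51  0.34  2.13  0.87  1.44 -1.  ] (180, 120, array([ 0.  , -0.87, -0.5 ]), array([0.07, 0.26, 1.98, 1.18, 1.2 , 2.56]))
90 1 10 [-0.51  0.34  2.13  0.87  1.44 -1.  ] (180, 140, array([ 0.  , -0.64, -0.77]), array([-0.01,  0.4 ,  1.99,  1.45,  1.45,  2.33]))
90 1 -5 [-0.51  0.34  2.13  0.87  1.44 -1.  ] (180, 155, array([ 0.  , -0.42, -0.91]), array([-0.03,  0.55,  1.96,  1.6 ,  1.66,  2.21]))
90 -1 30 [-0.51  0.34  2.13  0.87  1.44 -1.  ] (120, 97, array([-0.75, -0.65, -0.12]), array([ 0.05,  0.33,  1.92,  1.18,  1.21, -2.69]))
90 -1 10 [-0.51  0.34  2.13  0.87  1.44 -1.  ] (105, 93, array([-0.84, -0.55, -0.06]), array([ 0.  ,  0.43,  1.92,  1.34,  1.35, -2.58]))
90 -1 -5 [-0.51  0.34  2.13  0.87  1.44 -1.  ] (105, 98, array([-0.84, -0.53, -0.14]), array([-0.01,  0.5 ,  1.91,  1.45,  1.46, -2.67]))<stdin>:18: RuntimeWarning: invalid value encountered in arccos
Traceback (most recent call last):
ValueError: cannot convert float NaN to integer
```

```bash
python3 - <<'E'
from h import *
R=Rg(90,30);g=np.array([438,110,50])
q,e=ik(g-91*R[:,2],R,readout.observe()["joint_pos"]);print(q.round(2),e)
c=go(g-91*R[:,2]+[0,0,60],R,1);go(g-91*R[:,2],R,1,cur=c)
im=cv2.imread("pics/t3.png")[180:260,170:250].astype(int)
m=((im[:,:,2]-im[:,:,0])>15).astype(np.uint8); 
b,g_,r=[im[:,:,i] for i in range(3)]
print(im[37,39],im[75,5],im[20,5],im[37,20])
E
```

```text
[-0.68  0.27  2.07  0.74  1.62 -0.98] 9.822006199460179e-13
call 1 [-0.0044, -0.0426, 0.1372] [-0.003, 0.396, -0.004]
call 1 [-0.052, 0.0, 0.03] [0.0, 0.0, 0.0]
[139 179 229] [ 53  74 101] [46 66 94] [ 70  84 109]
```

Call:
{"name": "drive_tool", "arguments": {"plan": [[0.094,[-0.001,-0.009,0.02],[0,0.08,0]],[0.094,[-0.002,-0.018,0.045],[0,0.16,0]],[0.094,[-0.003,-0.027,0.075],[0,0.24,0]],[0.094,[-0.004,-0.036,0.105],[0,0.32,0]],[0.094,[-0.0044,-0.0426,0.137],[-0.003,0.396,-0.004]]]}}

```text
clock: 30.35
tcp_pos: [438.6, 32.1, 156.7]
ee_rot: [[-0.005, 1.0, 0.001], [0.501, 0.002, 0.865], [0.865, 0.005, -0.501]]
force: [0.7, -0.8, -0.3]
gripper_width: 93.7
grasp_force: 0.0
```

Call:
{"name": "drive_tool", "arguments": {"plan": [[0.094,[-0.02,0,0.01],[0,0,0]],[0.094,[-0.04,0,0.02],[0,0,0]],[0.094,[-0.052,0,0.03],[0,0,0]],[0.094,[-0.052,0,0.03],[0,0,0]],[0.094,[-0.052,0,0.03],[0,0,0]]]}}

```text
clock: 30.85
tcp_pos: [439.3, 31.2, 97.9]
ee_rot: [[-0.005, 1.0, 0.0], [0.502, 0.002, 0.865], [0.865, 0.004, -0.502]]
force: [0.5, -0.0, 0.4]
gripper_width: 93.7
grasp_force: 0.0
```

Call:
{"name": "drive_tool", "arguments": {"plan": [[0.094,[0,0,0],[0,0,0]],[0.094,[0,0,0],[0,0,0]],[0.094,[0,0,0],[0,0,0]],[0.094,[0,0,0],[0,0,0]],[0.094,[0,0,0],[0,0,0]]]}}

```text
clock: 31.35
tcp_pos: [439.5, 30.4, 97.9]
ee_rot: [[-0.005, 1.0, 0.002], [0.501, 0.0, 0.865], [0.865, 0.005, -0.501]]
force: [-0.0, -0.1, -0.6]
gripper_width: 94.0
grasp_force: 0.0
```

```bash
python3 - <<'E'
from h import *
s=shot("w11");shot("t4","top");p,e,D=fit();logj()
q=np.array(readout.observe()["joint_pos"]);print(fk(q,PP)[0])
R=Rg(90,30)
go(np.array([438,110,50])+19*R[:,2],R)
im=cv2.imread("pics/t4.png");w=cv2.imread("pics/w11.png")
a=cv2.resize(im[160:270,175:475],(640,235),interpolation=cv2.INTER_CUBIC)
cv2.imwrite("pics/w11c.png",np.vstack([w[:365],a]))
E
```

```text
31.35 [439.5  30.4  97.9] [[-0.005, 1.0, 0.002], [0.501, 0.0, 0.865], [0.865, 0.005, -0.501]]
31.4 [439.4  30.4  97.9] [[-0.005, 1.0, 0.002], [0.501, 0.0, 0.865], [0.865, 0.005, -0.501]]
[-0.683  0.262  2.072  0.739  1.618 -0.979] [439.4  30.5  97.8]
[438.96224314  30.80587616  98.06421858]
call 1 [-0.0015, -0.0017, 0.1118] [0.002, 0.001, 0.004]
```

View pics/w11c.png

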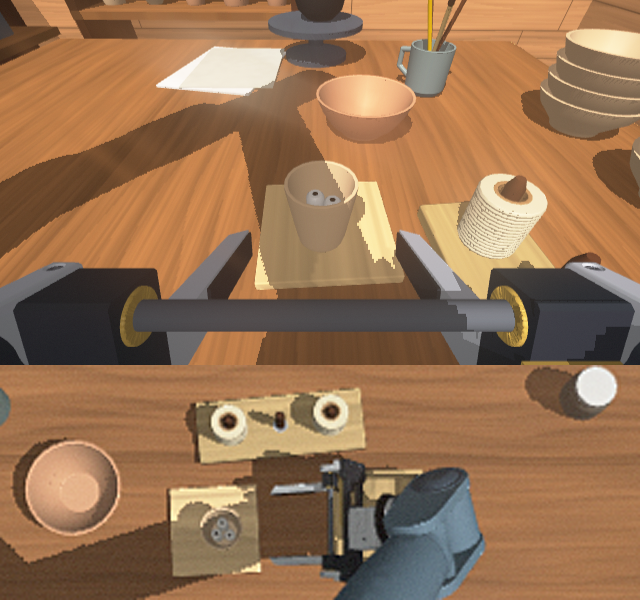

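The cup rim is at (321,184) in the wrist view, centred between the fingers, with beads inside. The bowl rim spans columns 317 to 415. Computing positions and the approach.

```bash
python3 - <<'E'
from h import *
p=pose("w11")
print("cup",ray("wrist",321,184,84,p),ray("top",279.1,236.9,84))
print("bat",ray("top",275.8,237.8,12))
print("bowl",ray("top",209,217.7,62),[ray("wrist",366,99,62,p)])
for z,r in((84,33),(62,75)):
  pass
c=np.array([504,343,62.]);print([np.round(proj("wrist",c+[75*np.cos(t),75*np.sin(t),0],p),0) for t in (0,np.pi/2,np.pi,-np.pi/2)])
c=np.array([438,110,84.]);print([np.round(proj("wrist",c+[33*np.cos(t),33*np.sin(t),0],p),0) for t in (0,np.pi/2,np.pi,-np.pi/2)])
E
```

```text
cup [437.47640985 107.89538977  84.        ] [433.59085653 105.17480764  84.        ]
bat [437.67147949 121.17904949  12.        ]
bowl [498.22798682 340.95428408  62.        ] [array([501.63936999, 325.23260169,  62.        ])]
[array([416.,  94.]), array([362.,  75.]), array([316.,  93.]), array([372., 118.])]
[array([359., 183.]), array([322., 160.]), array([284., 182.]), array([321., 209.])]
```

Call:
{"name": "drive_tool", "arguments": {"plan": [[0.094,[-0.0015,-0.002,0.02],[0,0,0.004]],[0.094,[-0.0015,-0.002,0.045],[0,0,0.004]],[0.094,[-0.0015,-0.002,0.07],[0,0,0.004]],[0.094,[-0.0015,-0.002,0.095],[0,0,0.004]],[0.094,[-0.0015,-0.002,0.111],[0,0,0.004]]], "squeeze": 30}}

```text
clock: 31.95
tcp_pos: [436.9, 127.2, 40.1]
ee_rot: [[0.0, 1.0, 0.001], [0.5, -0.001, 0.866], [0.866, 0.0, -0.5]]
force: [-0.2, 1.0, -0.4]
gripper_width: 93.8
grasp_force: 0.0
```

Call:
{"name": "drive_tool", "arguments": {"plan": [[0.066,[0,0,0],[0,0,0]],[0.066,[0,0,0],[0,0,0]],[0.066,[0,0,0],[0,0,0]],[0.066,[0,0,0],[0,0,0]],[0.05,[0,0,0],[0,0,0]]]}}

```text
clock: 32.45
tcp_pos: [438.2, 125.2, 41.2]
ee_rot: [[-0.001, 1.0, 0.003], [0.501, -0.002, 0.865], [0.865, 0.002, -0.501]]
force: [0.3, -0.8, -0.3]
gripper_width: 61.2
grasp_force: 0.0
```

Call:
{"name": "drive_tool", "arguments": {"plan": [[0.045,[0,0,0],[0,0,0]],[0.045,[0,0,0],[0,0,0]],[0.045,[0,0,0],[0,0,0]],[0.045,[0,0,0],[0,0,0]],[0.045,[0,0,0],[0,0,0]]]}}

```text
clock: 32.95
tcp_pos: [437.9, 125.7, 41.2]
ee_rot: [[-0.001, 1.0, 0.002], [0.501, -0.002, 0.866], [0.866, 0.002, -0.501]]
force: [-0.9, -4.2, 5.3]
gripper_width: 57.3
grasp_force: 29.5
```

```bash
python3 - <<'E'
from h import *
s=shot("w12");print(s["force"],s["gripper_width"])
R=Rg(90,30);u=np.array([0,0,1.])
c=go([*s["tcp_pos"][:2],s["tcp_pos"][2]+115],R)
bowl=np.array([504,343,0])
for ro in [0]:
    m=bowl+[0,0,145];c=go(m-36*u+19*R[:,2],R,2,cur=c)
E
```

```text
32.95 [437.9 125.7  41.2] [[-0.001, 1.0, 0.002], [0.501, -0.002, 0.866], [0.866, 0.002, -0.501]]
[-0.94807077 -4.20596631  5.32117022] 57.27329223792529
call 1 [0.0995, 0.0002, -0.0575] [0.003, 0.001, 0.001]
call 1 [0.0339, 0.0331, 0.1154] [0.0, 0.0, 0.0]
call 2 [0.0339, 0.0331, 0.1154] [0.0, 0.0, 0.0]
```

Call:
{"name": "drive_tool", "arguments": {"plan": [[0.045,[0.01,0,-0.0058],[0,0,0]],[0.045,[0.03,0,-0.0173],[0,0,0]],[0.045,[0.055,0,-0.0318],[0,0,0]],[0.045,[0.08,0,-0.0462],[0,0,0]],[0.045,[0.0995,0,-0.0575],[0,0,0]]]}}

```text
clock: 33.5
tcp_pos: [437.2, 126.1, 156.1]
ee_rot: [[-0.0, 1.0, 0.002], [0.503, -0.002, 0.864], [0.864, 0.001, -0.503]]
force: [0.4, -0.5, -3.4]
gripper_width: 57.6
grasp_force: 29.9
```

Call:
{"name": "drive_tool", "arguments": {"plan": [[0.045,[0.004,0.004,0.014],[0,0,0]],[0.045,[0.01,0.01,0.034],[0,0,0]],[0.045,[0.018,0.0175,0.061],[0,0,0]],[0.045,[0.026,0.0254,0.0885],[0,0,0]],[0.045,[0.034,0.033,0.1154],[0,0,0]]]}}

```text
clock: 34.0
tcp_pos: [470.2, 243.9, 125.9]
ee_rot: [[0.001, 1.0, 0.002], [0.503, -0.002, 0.865], [0.865, 0.0, -0.503]]
force: [-0.4, -0.6, -2.9]
gripper_width: 57.5
grasp_force: 29.9
```

Call:
{"name": "drive_tool", "arguments": {"plan": [[0.045,[0.008,0.008,0.027],[0,0,0]],[0.045,[0.016,0.016,0.054],[0,0,0]],[0.045,[0.024,0.0235,0.082],[0,0,0]],[0.045,[0.03,0.0295,0.103],[0,0,0]],[0.045,[0.034,0.033,0.1154],[0,0,0]]]}}

```text
clock: 34.5
tcp_pos: [502.7, 361.0, 97.2]
ee_rot: [[0.001, 1.0, -0.0], [0.503, -0.0, 0.865], [0.865, -0.001, -0.503]]
force: [0.4, -1.1, -1.7]
gripper_width: 57.6
grasp_force: 29.9
```

Call:
{"name": "drive_tool", "arguments": {"plan": [[0.045,[0,0,0],[0,0,0]],[0.045,[0,0,0],[0,0,0]],[0.045,[0,0,0],[0,0,0]],[0.045,[0,0,0],[0,0,0]],[0.045,[0,0,0],[0,0,0]]]}}

```text
clock: 35.0
tcp_pos: [504.3, 359.0, 99.3]
ee_rot: [[-0.0, 1.0, 0.003], [0.501, -0.003, 0.865], [0.865, 0.002, -0.501]]
force: [1.0, 0.1, -2.6]
gripper_width: 57.3
grasp_force: 29.9
```

```bash
python3 - <<'E'
from h import *
s=shot("w13");shot("t5","top");print(s["joint_pos"])
a=cv2.imread("pics/t4.png")[190:245,180:240].astype(int);b=cv2.imread("pics/t5.png")[190:245,180:240].astype(int)
print("bowl corr",cv2.phaseCorrelate(a.mean(2),b.mean(2)))
R=Rg(90,30);ut=np.array([np.cos(np.pi/6),0,-.5])
bowl=np.array([504,343,0.]);q=np.array(s["joint_pos"]);cur=(np.array(s["tcp_pos"]),np.array(s["ee_rot"]))
def tgt(rho,phi):
    R=Rg(90,phi,rho);u=R@ut;h=np.array([u[0],u[1],0]);m=bowl+[0,0,148]-20*h;return m-36*u+19*R[:,2],R,u
sched=[(0,30)]+[(r,30) for r in range(20,121,20)]+[(140,18),(160,6),(180,-5)]
for i in range(1,len(sched)):
    t,R,u=tgt(*sched[i]);q1,e=ik(t,R,q)
    print(sched[i],"tilt",round(np.degrees(np.arccos(u[2]))),"e",round(e,4),"dq",np.abs(q1-q).max().round(2),t.round(0))
    cur=go(t,R,1,cur=cur);q=q1
E
```

```text
35.0 [504.3 359.   99.3] [[-0.0, 1.0, 0.003], [0.501, -0.003, 0.865], [0.865, 0.002, -0.501]]
35.05 [504.2 359.1  99.2] [[-0.0, 1.0, 0.003], [0.501, -0.002, 0.865], [0.865, 0.002, -0.501]]
[ 0.00810954  0.31409975  1.99862613  1.17412028  1.21724709 -0.66915202]
bowl corr ((-0.9170126000748553, -1.3811144133752578), 0.1848325164166828)
(20, 30) tilt 17 e 0.0 dq 0.35 [487. 361. 104.]
call 1 [0.0052, -0.0168, -0.0008] [0.003, 0.001, 0.349]
(40, 30) tilt 34 e 0.0 dq 0.35 [473. 365. 109.]
call 1 [0.0008, -0.0158, 0.0013] [0.0, 0.0, 0.349]
(60, 30) tilt 51 e 0.0 dq 0.36 [462. 372. 116.]
call 1 [0.0003, -0.0144, 0.002] [-0.0, -0.0, 0.349]
(80, 30) tilt 68 e 0.0 dq 0.37 [456. 379. 125.]
call 1 [0.0008, -0.0129, 0.0024] [0.0, -0.0, 0.349]
(100, 30) tilt 83 e 0.0 dq 0.38 [456. 388. 134.]
call 1 [0.0021, -0.0121, 0.0026] [0.0, -0.0, 0.349]
(120, 30) tilt 97 e 0.0 dq 0.38 [462. 396. 143.]
call 1 [0.0037, -0.0124, 0.0024] [0.0, 0.0, 0.349]
(140, 18) tilt 118 e 0.0 dq 0.21 [473. 399. 159.]
call 1 [0.0015, -0.0191, -0.0052] [0.161, -0.135, 0.348]
(160, 6) tilt 139 e 0.0 dq 0.24 [487. 395. 173.]
call 1 [0.0003, -0.0188, -0.0088] [0.105, -0.182, 0.348]
(180, -5) tilt 155 e 0.0 dq 0.28 [504. 386. 182.]
call 1 [-0.0019, -0.0183, -0.0098] [0.034, -0.19, 0.348]
```

```bash
python3 - <<'E'
from h import *
shot("s5","side")
def m(a,b,x0,x1,y0,y1,pad=25):
    A=cv2.Canny(cv2.imread(a),50,120)[y0:y1,x0:x1];B=cv2.Canny(cv2.imread(b),50,120)[y0-pad:y1+pad,x0-pad:x1+pad]
    A=cv2.GaussianBlur(A,(5,5),0);B=cv2.GaussianBlur(B,(5,5),0)
    r=cv2.matchTemplate(B,A,cv2.TM_CCOEFF_NORMED);_,v,_,l=cv2.minMaxLoc(r);print(a,b,round(v,2),(l[0]-pad,l[1]-pad))
m("pics/s3.png","pics/s5.png",205,275,245,297)
m("pics/s3.png","pics/s5.png",205,240,245,297)
m("pics/side0.png","pics/s3.png",205,275,245,297)
m("pics/t4.png","pics/t5.png",183,235,193,243)
m("pics/t4.png","pics/t5.png",183,209,193,243)
E
```

```text
35.1 [504.1 359.2  99.2] [[-0.0, 1.0, 0.003], [0.501, -0.002, 0.865], [0.865, 0.002, -0.501]]
pics/s3.png pics/s5.png 0.42 (0, 0)
pics/s3.png pics/s5.png 0.53 (0, 0)
pics/side0.png pics/s3.png 0.71 (0, 0)
pics/t4.png pics/t5.png 0.25 (0, 0)
pics/t4.png pics/t5.png 0.34 (0, 0)
```

The bowl hasn't moved (0,0 shift in both cameras). Starting the pour.

Call:
{"name": "drive_tool", "arguments": {"plan": [[0.045,[0.001,-0.003,0],[0,0,0.06]],[0.045,[0.002,-0.006,0],[0,0,0.13]],[0.045,[0.003,-0.01,0],[0,0,0.2]],[0.045,[0.004,-0.013,-0.001],[0,0,0.275]],[0.045,[0.005,-0.017,-0.001],[0,0,0.349]]]}}

```text
clock: 35.65
tcp_pos: [487.0, 361.2, 104.0]
ee_rot: [[0.344, 0.939, 0.003], [0.47, -0.175, 0.865], [0.813, -0.297, -0.501]]
force: [-0.0, 0.2, -2.3]
gripper_width: 57.6
grasp_force: 29.9
```

Call:
{"name": "drive_tool", "arguments": {"plan": [[0.045,[0,-0.003,0],[0,0,0.07]],[0.045,[0,-0.006,0],[0,0,0.14]],[0.045,[0,-0.0095,0.001],[0,0,0.21]],[0.045,[0.001,-0.0125,0.001],[0,0,0.28]],[0.045,[0.001,-0.016,0.001],[0,0,0.349]]]}}

```text
clock: 36.15
tcp_pos: [472.2, 365.4, 109.1]
ee_rot: [[0.644, 0.765, 0.002], [0.382, -0.324, 0.865], [0.663, -0.557, -0.501]]
force: [-0.3, 0.3, -2.4]
gripper_width: 57.5
grasp_force: 29.8
```

Call:
{"name": "drive_tool", "arguments": {"plan": [[0.045,[0,-0.003,0],[0,0,0.07]],[0.045,[0,-0.006,0.001],[0,0,0.14]],[0.045,[0,-0.0085,0.001],[0,0,0.21]],[0.045,[0,-0.0115,0.002],[0,0,0.28]],[0.045,[0,-0.0145,0.002],[0,0,0.349]]]}}

```text
clock: 36.65
tcp_pos: [460.9, 371.9, 116.0]
ee_rot: [[0.867, 0.498, 0.002], [0.248, -0.435, 0.865], [0.432, -0.75, -0.501]]
force: [0.4, 0.1, -1.9]
gripper_width: 57.4
grasp_force: 29.8
```

Call:
{"name": "drive_tool", "arguments": {"plan": [[0.045,[0,-0.0025,0.0005],[0,0,0.07]],[0.045,[0,-0.005,0.001],[0,0,0.14]],[0.045,[0.0005,-0.0078,0.0015],[0,0,0.21]],[0.045,[0.0005,-0.0104,0.002],[0,0,0.28]],[0.045,[0.001,-0.013,0.0025],[0,0,0.349]]]}}

```text
clock: 37.15
tcp_pos: [455.4, 379.9, 124.9]
ee_rot: [[0.985, 0.172, 0.002], [0.084, -0.494, 0.865], [0.15, -0.852, -0.501]]
force: [-0.4, -0.0, -2.0]
gripper_width: 57.8
grasp_force: 29.7
```

Call:
{"name": "drive_tool", "arguments": {"plan": [[0.045,[0.0004,-0.0024,0.0005],[0,0,0.07]],[0.045,[0.0008,-0.0048,0.001],[0,0,0.14]],[0.045,[0.0012,-0.0072,0.0015],[0,0,0.21]],[0.045,[0.0017,-0.0096,0.002],[0,0,0.28]],[0.045,[0.002,-0.012,0.0025],[0,0,0.349]]]}}

```text
clock: 37.65
tcp_pos: [455.3, 388.1, 134.2]
ee_rot: [[0.984, -0.176, 0.002], [-0.09, -0.493, 0.865], [-0.151, -0.852, -0.501]]
force: [-0.2, -0.5, -2.2]
gripper_width: 57.4
grasp_force: 29.7
```

Call:
{"name": "drive_tool", "arguments": {"plan": [[0.045,[0.0007,-0.0025,0.0005],[0,0,0.07]],[0.045,[0.0014,-0.005,0.001],[0,0,0.14]],[0.045,[0.0021,-0.0075,0.0015],[0,0,0.21]],[0.045,[0.003,-0.01,0.002],[0,0,0.28]],[0.045,[0.0037,-0.0124,0.0024],[0,0,0.349]]]}}

```text
clock: 38.15
tcp_pos: [461.1, 396.0, 143.0]
ee_rot: [[0.865, -0.502, 0.002], [-0.253, -0.433, 0.865], [-0.433, -0.749, -0.501]]
force: [-0.6, 0.7, -1.9]
gripper_width: 57.6
grasp_force: 29.6
```

```bash
python3 - <<'E'
from h import *
s=readout.observe();print(s["force"],s["joint_pos"],s["gripper_width"])
ut=np.array([np.cos(np.pi/6),0,-.5]);bowl=np.array([504,343,0.])
cur=(np.array(s["tcp_pos"]),np.array(s["ee_rot"]))
def tgt(rho,phi):
    R=Rg(90,phi,rho);u=R@ut;h=np.array([u[0],u[1],0]);m=bowl+[0,0,148]-20*h;return m-36*u+19*R[:,2],R
for a in [(140,18),(160,6),(180,-5)]:
    cur=go(*tgt(*a),1,cur=cur)
E
```

```text
[-0.55243395  0.69039645 -1.86425234] [0.08799937 0.16027858 2.07922369 1.19026274 1.18967993 1.52499051] 57.570506227413425
call 1 [0.0023, -0.0194, -0.0054] [0.161, -0.138, 0.346]
call 1 [0.0003, -0.0188, -0.0088] [0.105, -0.182, 0.348]
call 1 [-0.0019, -0.0183, -0.0098] [0.034, -0.19, 0.348]
```

Call:
{"name": "drive_tool", "arguments": {"plan": [[0.045,[0.0005,-0.004,-0.001],[0.032,-0.028,0.07]],[0.045,[0.001,-0.008,-0.002],[0.064,-0.055,0.14]],[0.045,[0.0014,-0.0116,-0.003],[0.097,-0.083,0.21]],[0.045,[0.002,-0.0155,-0.004],[0.129,-0.11,0.28]],[0.045,[0.0023,-0.0194,-0.0054],[0.161,-0.138,0.348]]]}}

```text
clock: 38.65
tcp_pos: [473.1, 399.1, 159.5]
ee_rot: [[0.641, -0.767, 0.0], [-0.236, -0.197, 0.952], [-0.73, -0.611, -0.307]]
force: [0.5, -0.6, -3.1]
gripper_width: 57.7
grasp_force: 29.6
```

Call:
{"name": "drive_tool", "arguments": {"plan": [[0.045,[0,-0.004,-0.0018],[0.021,-0.036,0.07]],[0.045,[0,-0.0076,-0.0035],[0.042,-0.073,0.14]],[0.045,[0,-0.0113,-0.0053],[0.063,-0.109,0.21]],[0.045,[0,-0.015,-0.007],[0.084,-0.146,0.28]],[0.045,[0,-0.0188,-0.0088],[0.105,-0.182,0.348]]]}}

```text
clock: 39.15
tcp_pos: [487.7, 394.3, 173.8]
ee_rot: [[0.341, -0.94, 0.0], [-0.097, -0.035, 0.995], [-0.935, -0.339, -0.103]]
force: [-0.3, -0.9, -1.6]
gripper_width: 57.8
grasp_force: 29.6
```

Call:
{"name": "drive_tool", "arguments": {"plan": [[0.045,[0,-0.0037,-0.002],[0.007,-0.038,0.07]],[0.045,[-0.001,-0.0073,-0.004],[0.014,-0.076,0.14]],[0.045,[-0.001,-0.011,-0.006],[0.02,-0.114,0.21]],[0.045,[-0.0015,-0.0146,-0.008],[0.027,-0.152,0.28]],[0.045,[-0.002,-0.0183,-0.01],[0.034,-0.19,0.348]]]}}

```text
clock: 39.65
tcp_pos: [504.3, 385.2, 182.9]
ee_rot: [[-0.002, -1.0, 0.001], [0.089, 0.0, 0.996], [-0.996, 0.002, 0.089]]
force: [-0.3, -0.1, -1.7]
gripper_width: 57.6
grasp_force: 29.6
```

Call:
{"name": "drive_tool", "arguments": {"plan": [[0.045,[0,0,0],[0,0,0.0]],[0.045,[0,0,0],[0,0,0.0]],[0.045,[0,0,0],[0,0,0]],[0.045,[0,0,0],[0,0,0.0]],[0.045,[0,0,0],[0,0,0.0]]]}}

```text
clock: 40.15
tcp_pos: [503.7, 385.5, 182.9]
ee_rot: [[0.001, -1.0, -0.0], [0.087, -0.0, 0.996], [-0.996, -0.001, 0.087]]
force: [0.3, -0.5, -1.7]
gripper_width: 57.7
grasp_force: 29.6
```

Call:
{"name": "drive_tool", "arguments": {"plan": [[0.045,[0,0.004,0],[0,0,-0.06]],[0.045,[0,-0.004,0],[0,0,0.03]],[0.045,[0,0.004,0],[0,0,-0.06]],[0.045,[0,-0.004,0],[0,0,0.03]],[0.045,[0,0,0],[0,0,0.0]]]}}

```text
clock: 40.65
tcp_pos: [504.7, 385.4, 183.1]
ee_rot: [[0.002, -1.0, 0.0], [0.087, 0.001, 0.996], [-0.996, -0.002, 0.087]]
force: [-1.0, -0.8, -1.0]
gripper_width: 57.8
grasp_force: 29.6
```

```bash
python3 - <<'E'
from h import *
s=shot("w14");print(s["force"],s["gripper_width"]);shot("s6","side");shot("t6","top")
E
```

```text
40.65 [504.7 385.4 183.1] [[0.002, -1.0, 0.0], [0.087, 0.001, 0.996], [-0.996, -0.002, 0.087]]
[-0.9964629  -0.84861447 -1.00707572] 57.819923375225315
40.7 [503.5 385.5 182.7] [[0.003, -1.0, -0.001], [0.087, -0.0, 0.996], [-0.996, -0.003, 0.087]]
40.75 [503.4 385.5 182.6] [[0.001, -1.0, -0.0], [0.087, -0.0, 0.996], [-0.996, -0.001, 0.087]]
```

Wrist force at -1.7 N matches the empty cup alone (it was about -2.6 N before), so the beads are out. Turning the cup back upright and returning to the bat.

```bash
python3 - <<'E'
from h import *
s=readout.observe();q=np.array(s["joint_pos"]);cur=(np.array([503.8,385.5,182.8]),Rg(90,-5,180))
for rho,phi,t in [(144,0,[500,375,190]),(108,10,[490,350,190]),(72,20,[475,320,185]),(36,30,[460,260,175]),(0,30,[445,190,165]),(0,30,[437.9,125.7,110]),(0,30,[437.9,125.7,43])]:
    R=Rg(90,phi,rho);q1,e=ik(np.array(t),R,q);print(rho,round(e,4),np.abs(q1-q).max().round(2));q=q1
    cur=go(t,R,1,cur=cur)
E
```

```text
144 0.0 0.58
call 1 [-0.0081, 0.0038, -0.0098] [-0.027, 0.084, -0.628]
108 0.0 0.54
call 1 [-0.0059, 0.0081, -0.025] [-0.144, 0.104, -0.627]
72 0.0 0.55
call 1 [-0.0111, 0.0143, -0.0287] [-0.177, 0.0, -0.627]
36 0.0 0.58
call 1 [-0.0235, 0.0238, -0.053] [-0.144, -0.104, -0.627]
0 0.0 0.72
call 1 [-0.0441, 0.0135, -0.0556] [-0.0, -0.0, -0.628]
0 0.0 0.16
call 1 [-0.0798, -0.0071, -0.0282] [0.0, 0.0, 0.0]
0 0.0 0.17
call 1 [-0.058, 0.0, 0.0335] [0.0, 0.0, 0.0]
```

Call:
{"name": "drive_tool", "arguments": {"plan": [[0.045,[-0.0016,0.0008,-0.002],[-0.005,0.017,-0.12]],[0.045,[-0.0032,0.0015,-0.004],[-0.011,0.034,-0.25]],[0.045,[-0.0049,0.0023,-0.006],[-0.016,0.05,-0.377]],[0.045,[-0.0065,0.003,-0.008],[-0.022,0.067,-0.503]],[0.045,[-0.0081,0.0038,-0.0098],[-0.027,0.084,-0.628]]]}}

```text
clock: 41.3
tcp_pos: [500.0, 374.9, 189.9]
ee_rot: [[0.592, -0.806, 0.0], [-0.001, 0.0, 1.0], [-0.806, -0.592, -0.0]]
force: [0.2, -0.1, -0.8]
gripper_width: 57.6
grasp_force: 29.6
```

Call:
{"name": "drive_tool", "arguments": {"plan": [[0.045,[-0.0012,0.0016,-0.005],[-0.029,0.021,-0.125]],[0.045,[-0.0024,0.0032,-0.01],[-0.058,0.042,-0.25]],[0.045,[-0.0035,0.005,-0.015],[-0.086,0.062,-0.376]],[0.045,[-0.0047,0.0065,-0.02],[-0.115,0.083,-0.502]],[0.045,[-0.0059,0.0081,-0.025],[-0.144,0.104,-0.627]]]}}

```text
clock: 41.8
tcp_pos: [489.9, 349.7, 189.9]
ee_rot: [[0.953, -0.303, 0.0], [-0.053, -0.167, 0.985], [-0.299, -0.938, -0.175]]
force: [-0.4, 0.3, -0.9]
gripper_width: 57.4
grasp_force: 29.7
```

Call:
{"name": "drive_tool", "arguments": {"plan": [[0.045,[-0.0022,0.003,-0.0057],[-0.035,0,-0.125]],[0.045,[-0.0044,0.006,-0.0115],[-0.071,0,-0.25]],[0.045,[-0.0067,0.0086,-0.017],[-0.106,0,-0.376]],[0.045,[-0.009,0.0115,-0.023],[-0.142,0,-0.502]],[0.045,[-0.0111,0.0143,-0.0287],[-0.177,0,-0.627]]]}}

```text
clock: 42.3
tcp_pos: [474.8, 319.7, 184.8]
ee_rot: [[0.949, 0.315, 0.0], [0.108, -0.325, 0.939], [0.296, -0.892, -0.343]]
force: [-0.3, 0.3, -2.2]
gripper_width: 57.7
grasp_force: 29.8
```

Call:
{"name": "drive_tool", "arguments": {"plan": [[0.045,[-0.0047,0.0048,-0.0106],[-0.029,-0.021,-0.125]],[0.045,[-0.0094,0.0095,-0.021],[-0.058,-0.042,-0.25]],[0.045,[-0.014,0.0143,-0.032],[-0.086,-0.062,-0.376]],[0.045,[-0.019,0.019,-0.0424],[-0.115,-0.083,-0.502]],[0.045,[-0.0235,0.0238,-0.053],[-0.144,-0.104,-0.627]]]}}

```text
clock: 42.8
tcp_pos: [459.8, 259.5, 174.8]
ee_rot: [[0.583, 0.813, 0.001], [0.407, -0.292, 0.866], [0.704, -0.504, -0.501]]
force: [0.0, -0.1, -1.6]
gripper_width: 57.2
grasp_force: 29.8
```

Call:
{"name": "drive_tool", "arguments": {"plan": [[0.045,[-0.009,0.0027,-0.011],[0,0,-0.125]],[0.045,[-0.0176,0.0054,-0.022],[0,0,-0.25]],[0.045,[-0.0265,0.008,-0.0334],[0,0,-0.376]],[0.045,[-0.035,0.0108,-0.0445],[0,0,-0.502]],[0.045,[-0.0441,0.0135,-0.0556],[0,0,-0.628]]]}}

```text
clock: 43.3
tcp_pos: [444.7, 189.5, 164.8]
ee_rot: [[-0.006, 1.0, 0.001], [0.5, 0.003, 0.866], [0.866, 0.006, -0.5]]
force: [-0.2, 0.4, -2.3]
gripper_width: 57.9
grasp_force: 29.8
```

Call:
{"name": "drive_tool", "arguments": {"plan": [[0.045,[-0.02,-0.002,-0.007],[0,0,0]],[0.045,[-0.04,-0.0035,-0.014],[0,0,0]],[0.045,[-0.06,-0.0053,-0.021],[0,0,0]],[0.045,[-0.08,-0.007,-0.028],[0,0,0]],[0.045,[-0.08,-0.007,-0.028],[0,0,0]]]}}

```text
clock: 43.8
tcp_pos: [437.8, 124.9, 108.4]
ee_rot: [[0.003, 1.0, 0.002], [0.499, -0.003, 0.867], [0.867, -0.001, -0.499]]
force: [-0.2, 0.3, -0.7]
gripper_width: 57.4
grasp_force: 29.8
```

```bash
python3 - <<'E'
from h import *
s=shot("w15");print(s["force"],s["gripper_width"])
go([437.9,125.7,44],Rg(90,30))
E
```

```text
43.8 [437.8 124.9 108.4] [[0.003, 1.0, 0.002], [0.499, -0.003, 0.867], [0.867, -0.001, -0.499]]
[-0.16962535  0.25283397 -0.65810356] 57.398210104493735
call 1 [-0.0565, -0.0002, 0.0327] [0.002, -0.002, -0.001]
```

Call:
{"name": "drive_tool", "arguments": {"plan": [[0.045,[-0.015,0,0.0087],[0,0,0]],[0.045,[-0.03,0,0.0173],[0,0,0]],[0.045,[-0.043,0,0.0248],[0,0,0]],[0.045,[-0.052,0,0.03],[0,0,0]],[0.045,[-0.0565,0,0.0327],[0,0,0]]]}}

```text
clock: 44.35
tcp_pos: [438.1, 126.4, 43.9]
ee_rot: [[-0.001, 1.0, 0.0], [0.499, 0.0, 0.866], [0.866, 0.001, -0.499]]
force: [-0.1, -0.1, -2.2]
gripper_width: 57.6
grasp_force: 29.8
```

Call:
{"name": "drive_tool", "arguments": {"plan": [[0.045,[0,0,0],[0,0,0]],[0.045,[0,0,0],[0,0,0]],[0.045,[-0.001,0,0.0006],[0,0,0]],[0.045,[-0.0017,0,0.001],[0,0,0]],[0.045,[-0.0017,0,0.001],[0,0,0]]]}}

```text
clock: 44.85
tcp_pos: [438.2, 125.8, 42.3]
ee_rot: [[-0.001, 1.0, 0.001], [0.5, -0.0, 0.866], [0.866, 0.002, -0.5]]
force: [0.7, -0.0, -1.0]
gripper_width: 57.9
grasp_force: 29.8
```

Call:
{"name": "drive_tool", "arguments": {"plan": [[0.045,[-0.0006,0,0.0003],[0,0,0]],[0.045,[-0.001,0,0.0006],[0,0,0]],[0.045,[-0.0014,0,0.0008],[0,0,0]],[0.045,[-0.0014,0,0.0008],[0,0,0]],[0.045,[-0.0014,0,0.0008],[0,0,0]]]}}

```text
clock: 45.35
tcp_pos: [438.2, 125.9, 41.2]
ee_rot: [[-0.002, 1.0, 0.0], [0.498, 0.0, 0.867], [0.867, 0.002, -0.498]]
force: [-2.8, -1.9, 5.8]
gripper_width: 57.7
grasp_force: 29.5
```

Contact at the original grasp height. Releasing and backing out.

Call:
{"name": "drive_tool", "arguments": {"plan": [[0.062,[0,0,0],[0,0,0]],[0.07,[0,0,0],[0,0,0]],[0.085,[0,0,0],[0,0,0]],[0.094,[0,0,0],[0,0,0]],[0.094,[0,0,0],[0,0,0]]]}}

```text
clock: 45.85
tcp_pos: [438.1, 125.9, 40.4]
ee_rot: [[-0.001, 1.0, 0.001], [0.5, -0.0, 0.866], [0.866, 0.001, -0.5]]
force: [0.6, -0.6, 0.3]
gripper_width: 90.5
grasp_force: 0.0
```

Call:
{"name": "drive_tool", "arguments": {"plan": [[0.094,[0,0,0],[0,0,0]],[0.094,[0,0,-0.02],[0,0,0]],[0.094,[0,0,-0.05],[0,0,0]],[0.094,[0,0,-0.08],[0,0,0]],[0.094,[0,0,-0.11],[0,0,0]]]}}

```text
clock: 46.35
tcp_pos: [437.8, 29.7, 96.0]
ee_rot: [[-0.001, 1.0, 0.001], [0.499, 0.0, 0.866], [0.866, 0.001, -0.499]]
force: [-0.2, -0.7, -0.3]
gripper_width: 94.0
grasp_force: 0.0
```

Call:
{"name": "drive_tool", "arguments": {"plan": [[0.094,[0.02,0,-0.015],[0,0,0]],[0.094,[0.045,0,-0.03],[0,0,0]],[0.094,[0.07,0,-0.045],[0,0,0]],[0.094,[0.095,0,-0.06],[0,0,0]],[0.094,[0.1,0,-0.065],[0,0,0]]]}}

```text
clock: 46.85
tcp_pos: [438.9, 23.5, 216.8]
ee_rot: [[-0.005, 1.0, 0.003], [0.502, 0.0, 0.865], [0.865, 0.006, -0.502]]
force: [0.3, -0.1, 0.2]
gripper_width: 94.5
grasp_force: 0.0
```

```bash
python3 - <<'E'
from h import *
shot("w16");shot("t7","top");shot("s7","side")
w=cv2.imread("pics/w16.png");t=cv2.imread("pics/t7.png");s=cv2.imread("pics/s7.png")
a=cv2.resize(t[160:270,175:475],(800,293),interpolation=cv2.INTER_CUBIC)
b=np.hstack([cv2.resize(w[0:260,180:560],(400,300)),cv2.resize(s[150:300,190:390],(400,300),interpolation=cv2.INTER_CUBIC)])
cv2.imwrite("pics/fin.png",np.vstack([a,b]))
E
```

```text
46.85 [438.9  23.5 216.8] [[-0.005, 1.0, 0.003], [0.502, 0.0, 0.865], [0.865, 0.006, -0.502]]
46.9 [438.8  23.3 216.3] [[-0.004, 1.0, 0.003], [0.502, -0.0, 0.865], [0.865, 0.005, -0.502]]
46.95 [438.2  23.8 214.8] [[-0.002, 1.0, 0.002], [0.501, -0.0, 0.865], [0.865, 0.003, -0.501]]
```

View pics/fin.png

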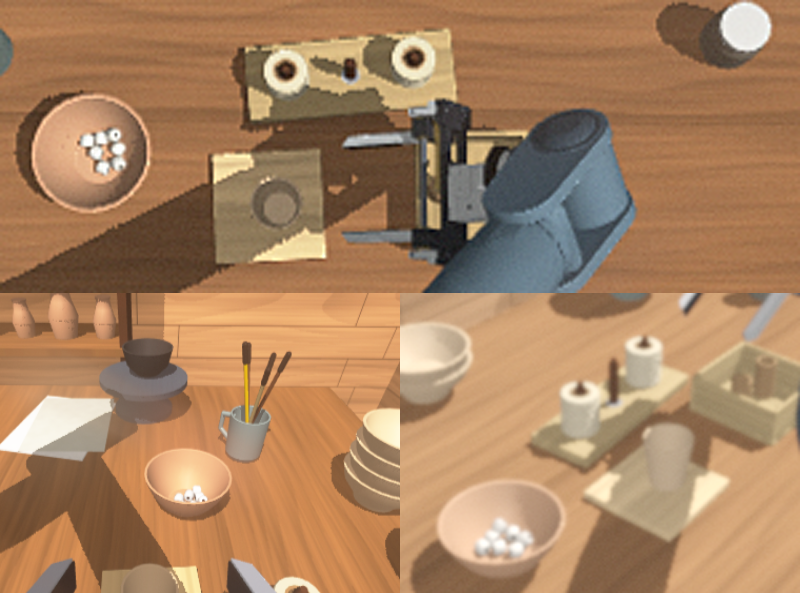

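The seven or eight beads lie in the bowl around crop (103,150), and none are on the table. The cup stands empty on the bat at (277,203), both spools are seated, and both tubes are in the crate. The arm is clear, so I'm handing in.

```bash
python3 -c "
from bench import order;print(order.job_done())"
```

```text
the job is handed in; nothing more can be done
None
```

I handed the job in at about 47 s: both tubes are in the box, both spools are seated on the outer spindles, every bead I could see is in the bowl, and the empty cup is upright on the bat; the bowl stayed level and the mug and jar were not touched.

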